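# Load the reagent tray and set its guide with the feeler blade

## Task

Load every reagent bottle on the bench into the analyser's reagent tray, upright and square in one closed-up row, side by side without gaps and starting hard against the fixed end wall. Then set the sliding guide by feel: slide the yellow-handled feeler blade right down into the gap between the last bottle and the guide's sprung blue pad, and adjust the guide until the blade in your grip is nipped with a light drag, neither loose nor forced. Draw the blade out, hang it back in its rack, leave the guide as set, and do not disturb the other things on the bench.

Things in the scene. Friction and masses are not known exactly. Their poses are not given: they have to be found in the camera images.
- reagent_tray: The analyser's reagent tray, fixed: grey base 96 mm (x) by 300 mm (y), a white end wall (12 mm thick, top at 63 mm) at its -y end, a sliding guide towards +y. Origin: centre of the underside, z up. Lane floor 8 mm above it; lane along y between lips at x = -29 and +29 mm (14 mm high); steel rods outside them at x = +-40 mm, tops at 19 mm.
- row_start (a point): Where the row starts: on the lane floor, mid-lane, at the end wall's inner face; axes as the tray's (tray y = -138 mm). A bottle stands with its 54 mm side along x, its 40 mm side along y: the first one's centre is 20 mm along +y from here, each next one 40 mm farther.
- side_guide (a joint): The sliding guide's position in m: 0 most closed, 0.150 fully open; grows as the guide moves along tray +y, away from the end wall. The pad's free face is 65 mm + this value from the end wall. The guide stays where it is left; sliding it takes about 5 N.
- guide_grip (a point): Grip point of the guide's upright black grip post, 24 mm (tray x) by 16 mm (tray y), best pinched across the 24 mm; 66 mm above the lane floor, post top 19 mm above this point; 36 mm behind (+y of) the pad's free face. The guide's plate, 9 to 15 mm behind that face, is 44 mm high.
- guide_face (a point): Point on the guide pad's face, mid-width, where the pad rests when nothing presses it, 23 mm above the lane floor; moves with the guide, axes parallel to the tray's.
- guide_pad: The blue sprung pad on the guide's inner side, 56 mm wide (x), 4 mm thick, face 3 to 38 mm above the lane floor, then a lip leaning back 5 mm up to 58 mm. It yields along +y by 1 mm per newton, up to 5 mm; a nip of 2 N makes a few newtons of drag. Origin: on its face, mid-width, level with the lane floor; axes as the tray's.
- bottle1_center (a point): bottle1 (may be absent): a loose white reagent bottle, red cap; rectangular body 54 mm (its x) by 40 mm (its y) by 52 mm tall, round cap 28 mm across on top to 70 mm; about 0.15 kg, low centre of mass. This point is the centre of the rectangular body, 26 mm above its underside; z is up when it stands.
- bottle2_center (a point): bottle2 (may be absent): a loose white reagent bottle, blue cap; rectangular body 54 mm (its x) by 40 mm (its y) by 52 mm tall, round cap 28 mm across on top to 70 mm; about 0.15 kg, low centre of mass. This point is the centre of the rectangular body, 26 mm above its underside; z is up when it stands.
- bottle3_center (a point): bottle3 (may be absent): a loose white reagent bottle, green cap; rectangular body 54 mm (its x) by 40 mm (its y) by 52 mm tall, round cap 28 mm across on top to 70 mm; about 0.15 kg, low centre of mass. This point is the centre of the rectangular body, 26 mm above its underside; z is up when it stands.
- bottle4_center (a point): bottle4 (may be absent): a loose white reagent bottle, orange cap; rectangular body 54 mm (its x) by 40 mm (its y) by 52 mm tall, round cap 28 mm across on top to 70 mm; about 0.15 kg, low centre of mass. This point is the centre of the rectangular body, 26 mm above its underside; z is up when it stands.
- feeler_center (a point): Centre of the feeler blade: a steel blade 20 mm (x) by 6 mm thick (y) by 90 mm long with a rounded tip, under a yellow handle 26 mm (x) by 18 mm (y) by 40 mm tall, 130 mm long in all, 80 g. It hangs tip down in its rack. This point is 65 mm above the tip, on the axis; z points up to the handle, whose middle is 45 mm above this point.
- feeler: The same feeler blade; origin at the middle of its tip.
- gauge_rack: The blade's rack, fixed: a slotted grey plate 60 by 50 mm on two legs, top 100 mm above the bench. Origin: centre of the underside. The slot in the middle is 24 mm along x by 9 mm along y; the blade hangs through it with the handle's underside on the plate, the blade's axes parallel to the rack's and its centre 75 mm above the rack's origin.
- tube_rack: Bystander: loose white rack with eight capped sample tubes, 50 by 110 mm, 90 mm tall; origin at the centre of the underside.
- tip_box: Bystander: loose blue pipette tip box, 87 by 122 mm, 71 mm tall; origin at the centre of the underside.
- wash_bottle: Bystander: loose white round bottle with red cap, 60 mm across, 150 mm tall; origin at the centre of the underside.
There are look-alikes about, which are no part of the job. Of the things like the feeler, leave any that is turquoise; of the rest the smaller one is meant. What is shaped like the gauge_rack but pink or turquoise is not meant.

How it is judged:
On the way, in this order (a step that is already met when the one before it is completed fails the run):
1. every bottle present stands upright and square in the tray, in one closed-up row from the end wall (angle between each of bottle1_center, bottle2_center, bottle3_center, bottle4_center's own z axis and vertical below 0.1 rad and angle between the x axis of each of bottle1_center, bottle2_center, bottle3_center, bottle4_center and the x axis of reagent_tray, either way round below 0.12 rad and x of bottle1_center in the frame of reagent_tray between -0.008 and 0.008 m and z of bottle1_center in the frame of reagent_tray between 0.029 and 0.039 m and (y of bottle1_center in the frame of reagent_tray between -0.123 and -0.113 m or y of bottle1_center in the frame of reagent_tray between -0.083 and -0.073 m or y of bottle1_center in the frame of reagent_tray between -0.043 and -0.033 m or y of bottle1_center in the frame of reagent_tray between -0.003 and 0.007 m) and x of bottle2_center in the frame of reagent_tray between -0.008 and 0.008 m and z of bottle2_center in the frame of reagent_tray between 0.029 and 0.039 m and (y of bottle2_center in the frame of reagent_tray between -0.123 and -0.113 m or y of bottle2_center in the frame of reagent_tray between -0.083 and -0.073 m or y of bottle2_center in the frame of reagent_tray between -0.043 and -0.033 m or y of bottle2_center in the frame of reagent_tray between -0.003 and 0.007 m) and x of bottle3_center in the frame of reagent_tray between -0.008 and 0.008 m and z of bottle3_center in the frame of reagent_tray between 0.029 and 0.039 m and (y of bottle3_center in the frame of reagent_tray between -0.123 and -0.113 m or y of bottle3_center in the frame of reagent_tray between -0.083 and -0.073 m or y of bottle3_center in the frame of reagent_tray between -0.043 and -0.033 m or y of bottle3_center in the frame of reagent_tray between -0.003 and 0.007 m) and x of bottle4_center in the frame of reagent_tray between -0.008 and 0.008 m and z of bottle4_center in the frame of reagent_tray between 0.029 and 0.039 m and (y of bottle4_center in the frame of reagent_tray between -0.123 and -0.113 m or y of bottle4_center in the frame of reagent_tray between -0.083 and -0.073 m or y of bottle4_center in the frame of reagent_tray between -0.043 and -0.033 m or y of bottle4_center in the frame of reagent_tray between -0.003 and 0.007 m) and (y of bottle1_center in the frame of reagent_tray between -0.123 and -0.113 m or y of bottle2_center in the frame of reagent_tray between -0.123 and -0.113 m or y of bottle3_center in the frame of reagent_tray between -0.123 and -0.113 m or y of bottle4_center in the frame of reagent_tray between -0.123 and -0.113 m) and (y of bottle1_center in the frame of reagent_tray between -0.083 and -0.073 m or y of bottle2_center in the frame of reagent_tray between -0.083 and -0.073 m or y of bottle3_center in the frame of reagent_tray between -0.083 and -0.073 m or y of bottle4_center in the frame of reagent_tray between -0.083 and -0.073 m) and (y of bottle1_center in the frame of reagent_tray between -0.043 and -0.033 m or y of bottle2_center in the frame of reagent_tray between -0.043 and -0.033 m or y of bottle3_center in the frame of reagent_tray between -0.043 and -0.033 m or y of bottle4_center in the frame of reagent_tray between -0.043 and -0.033 m)), for 0.2 s.
2. the held feeler blade is at least 30 mm down in the gap between the last bottle and the guide, pressed lightly by the sprung pad (0.4 to 6 N), with the guide set for it (all of step 1 and z of feeler_center in the frame of reagent_tray below 0.095 m and angle between feeler_center's own z axis and vertical below 0.15 rad and y of feeler_center in the frame of guide_face between -0.006 and 0.006 m and x of feeler_center in the frame of guide_face between -0.022 and 0.022 m and contact force between feeler and guide_pad between 0.4 and 6 N and contact force between the fingers and feeler above 1 N and y of each of bottle1_center, bottle2_center, bottle3_center, bottle4_center in the frame of guide_face below -0.021 m and y of any of bottle1_center, bottle2_center, bottle3_center, bottle4_center in the frame of guide_face above -0.0255 m), for 0.2 s.
At the end, for the whole second after the job is handed in: All bottles upright and square (0.1 rad) in one row from the end wall, within 5 mm of a 40 mm pitch; pad's free face 1 to 5.5 mm from the last bottle (6 mm blade nipped by 0.5 to 5 mm of pad travel); blade hung in its rack within 5 mm; all at rest (all of step 1 and y of each of bottle1_center, bottle2_center, bottle3_center, bottle4_center in the frame of guide_face below -0.021 m and y of any of bottle1_center, bottle2_center, bottle3_center, bottle4_center in the frame of guide_face above -0.0255 m and x of feeler_center in the frame of gauge_rack between -0.006 and 0.006 m and y of feeler_center in the frame of gauge_rack between -0.006 and 0.006 m and z of feeler_center in the frame of gauge_rack between 0.07 and 0.08 m and angle between feeler_center's own z axis and vertical below 0.1 rad and linear speed of each of bottle1, bottle2, bottle3, bottle4, feeler below 0.02 m/s); the robot touches nothing.
It fails at once if the blade is forced: more than 20 N between it and the pad (contact force between feeler and guide_pad above 20 N).
It fails at once if a bystander is moved more than 30 mm or knocked over (distance of any of tube_rack, tip_box, wash_bottle from where it was at the start of the episode above 0.03 m or angle between any of tube_rack, tip_box, wash_bottle's own z axis and vertical above 0.5 rad).
Of bottle1, bottle2, bottle3, bottle4 only 3 to 4 are there at a start; the rules pass over those that are not, and their reading is None.
At some moment in a run one of bottle1, bottle2, bottle3, bottle4 may be knocked a few centimetres aside while the robot is not near it.
It also fails if it takes over 210 s, if anything falls off the work surface, if the arm or the gripper's body presses on something with over 40 N, if the wrist force passes 120 N, or if a joint passes its speed limit or range.

## Robot

A 6-joint arm with a two-finger parallel gripper is mounted at the origin on the work surface. World frame = base frame: x ahead of the robot, y to its left, z up, the work surface at z = 0. Lengths are in m, angles in rad, forces in N, time in s.
With the tool pointing down it reaches from about 0.25 to 0.775 m from the base axis. Payload 4 kg.
Tool frame: the origin (TCP) lies at the very end of the fingers, on their centre line; the grasp point (between the pads) lies 19 mm behind it; y points along the fingers, x is the direction in which the jaws open and shut, and the axes are right-handed (so a half turn about y gives the same grasp; the last joint's range is limited). The gripper opens to 94 mm and grips with 3 to 60 N. Pads are 16 mm wide; open, the fingers measure 119 mm over their backs; the gripper's body (75 mm by 177 mm) begins 78 mm behind the grasp point.
Start: joints at [-1.42, 0.087, 1.371, -0, 1.684, -0.103], TCP at [0.138, -0.532, 0.206] pointing down, gripper open.
Joint ranges: [-3.1, 3.1], [-0.76, 2.03], [0.27, 2.55], [-1.08, 4.22], [0.17, 2.65], [-2.57, 2.57]. Speed limits (rad/s): [2.79, 2.79, 3.14, 3.14, 3.14, 3.14].

## Interface

Orientations are given as [roll, pitch, yaw] about the fixed x, y, z axes, in that order (R = Rz(yaw) Ry(pitch) Rx(roll)).
In Python, from bench import robot gives the robot as it stands.
- The arm moves only by the shell command python3 -m handwheel 'ROWS' [OPENING]. ROWS is JSON, a list of rows, each an object with "delta_pos": the shift along the tool's x, y, z in mm, a list of three; "yaw": the turn about the tool's y in rad. A call has 1 to 12 rows; each row is the pose to reach, as a shift and turn from the pose commanded when the call began, along the tool's axes at that moment; what a row does not reach only later rows make up. A row lasts 1/10 s, in which the tool goes at most 50 mm and 8.59 degrees, less where a joint would pass 70% of its speed; a pose out of reach is approached as far as the arm can. A call with a gripper value outside its range is refused whole. OPENING is the closure in counts, from 0 (fully open) to 255 (shut), set as the call begins (- or left out, the last holds). The fingers move at their own pace and stop on an object; the grip force is fixed at half the most. Time passes only in rows, so rows that repeat a pose let the fingers close. It gives the time, the measured TCP pose, the force and the opening at its end, in the units of the state.
- robot.get_obs(): the state, without advancing time (a new reading comes with each control period).
- robot.snapshot(name): name is "scene" or "top"; returns a dict with "image" (480x640x3 uint8, red, green, blue), "fx", "fy", "cx", "cy" (pixels), "k1" (the pictures are not rectified: a ray, as slopes to the right and down, at radius r is drawn at 1 + k1 r^2 times it, then the intrinsics apply), "rvec" (rotation vector, rad) and "tvec" (3), from world to camera coordinates, as OpenCV has them. Camera axes: x right, y down, z forward; pixel columns grow to the right and rows downward; lengths in m; the calibration is good to about 2 mm. A picture is of the moment at which its call begins. There is no depth.
- robot.close_job(): hands the job in, once; it reports no verdict.
The state is a dict: "time": time; "joint_positions": joint angles; "qvel": joint speeds; "joint_torque": joint torques, N m; "tool_pos": TCP position; "ee_rot": TCP orientation; "wrist_force": force on the tool from outside, world axes, zero at the start; "wrist_torque": the same for the moment, N m; "width": finger opening in m.
Only numpy, scipy, OpenCV 4.12 (cv2) and the standard library are available. Lean on these libraries where they do the work, as an engineer would, in place of code of your own. Each camera call takes 0.05 s, during which the arm holds its last target.

## Working session

There is one attempt and no reset: what is moved stays moved. The work goes in short steps, Python scripts to look and compute and a shell command to move; the robot and the scene stay as the last step left them, time stands still between calls to the robot, and variables do not carry over. Pictures are saved under pics/ and viewed, and the job is handed in when it is done.

```bash
ls -la; mkdir -p pics
cat > h.py <<'E'
import numpy as np, cv2
from bench import robot
def snap(n,name=None):
    s=robot.snapshot(n)
    if name: cv2.imwrite(f'pics/{name}.png',s['image'][:,:,::-1])
    return s
def RT(s):
    R,_=cv2.Rodrigues(np.array(s['rvec'],float)); return R,np.array(s['tvec'],float)
def ray(s,u,v):
    K=np.array([[s['fx'],0,s['cx']],[0,s['fy'],s['cy']],[0,0,1.]])
    p=cv2.undistortPoints(np.array([[[u,v]]],float),K,np.array([s['k1'],0,0,0.]))[0,0]
    R,t=RT(s); d=R.T@np.array([p[0],p[1],1]); return -R.T@t,d
def onz(s,u,v,z):
    c,d=ray(s,u,v); return c+d*(z-c[2])/d[2]
def proj(s,P):
    K=np.array([[s['fx'],0,s['cx']],[0,s['fy'],s['cy']],[0,0,1.]])
    return cv2.projectPoints(np.array(P,float).reshape(-1,3),np.array(s['rvec'],float),np.array(s['tvec'],float),K,np.array([s['k1'],0,0,0.]))[0][:,0]
def tri(a,b):
    (c1,d1),(c2,d2)=a,b
    d1=d1/np.linalg.norm(d1);d2=d2/np.linalg.norm(d2)
    A=np.stack([d1,-d2],1); x=np.linalg.lstsq(A,c2-c1,rcond=None)[0]
    p,q=c1+d1*x[0],c2+d2*x[1]; return (p+q)/2,np.linalg.norm(p-q)
E
python3 - <<'E'
from h import *
for n in('scene','top'):
    s=snap(n,n+'0'); R,t=RT(s); print(n,s['fx'],s['k1'],-R.T@t,R[2])
print(robot.get_obs())
E
```

```text
total 12
drwxr-xr-x  3 agent agent 4096 Dec  6 22:37 .
drwxr-xr-x 23 root  root  4096 Dec  6 22:37 ..
drwxr-xr-x  2 agent agent 4096 Dec  6 22:37 pics
scene 552.7720034968071 -0.06580725241453605 [ 0.81436683 -0.41211841  0.9260269 ] [-0.28546385  0.47423629 -0.83283271]
top 499.3253306018812 -0.024494296502530766 [0.34385677 0.03550609 1.01019407] [ 0.19485819  0.02287238 -0.9805647 ]
{'time': 0.1, 'joint_positions': array([-1.42012046e+00,  8.79186427e-02,  1.37210287e+00,  3.15250372e-05,
        1.68357501e+00, -1.03091769e-01]), 'qvel': array([-0.00179771, -0.00048579, -0.00281138, -0.0009495 , -0.00053114,
        0.00093222]), 'joint_torque': array([ 1.73048964e-03, -3.41254485e+01, -3.03300691e+01,  7.18405587e-02,
        3.04782204e-02, -1.06996611e-04]), 'tool_pos': array([ 0.13801634, -0.53190021,  0.20440081]), 'ee_rot': array([-1.57055895,  0.00199   , -1.31702494]), 'wrist_force': array([ 0.40910617, -0.41206062, -0.07654765]), 'wrist_torque': array([-0.01692614, -0.01305579,  0.00244511]), 'width': 0.09391327103786205}
```

View pics/scene0.png

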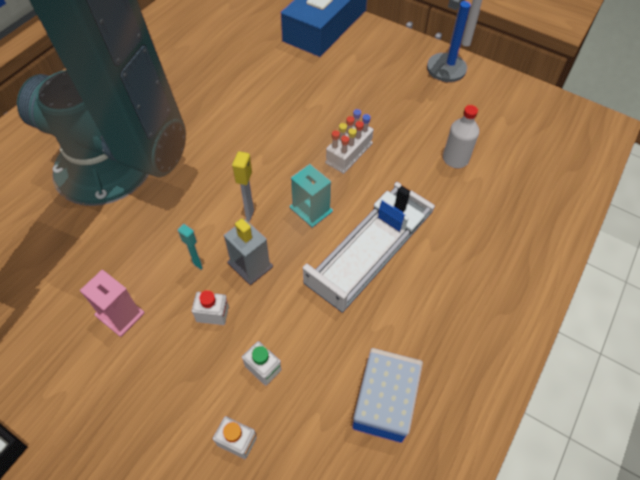

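View pics/top0.png

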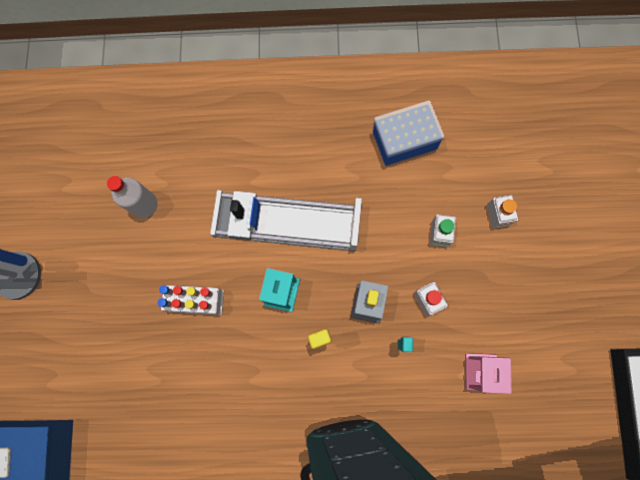

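The scene view shows three bottles: red (208,300), green (260,358), orange (232,435). There is no blue one. Possible feelers are the yellow handle in the grey rack (244,230), the taller loose yellow one (243,165) and the turquoise one (188,235). Possible racks are grey (248,250), turquoise (311,195) and pink (110,300). I'm choosing the grey rack and the small yellow feeler in it. I'll check both in a crop and measure everything.

Run:
```python
from h import *
a=cv2.imread('pics/top0.png'); b=cv2.imread('pics/scene0.png')
cv2.imwrite('pics/z1.png',cv2.resize(a[180:260,200:370],None,fx=4.5,fy=4.5,interpolation=cv2.INTER_CUBIC))
cv2.imwrite('pics/z2.png',cv2.resize(a[185:355,300:530],None,fx=3.4,fy=3.4,interpolation=cv2.INTER_CUBIC))
cv2.imwrite('pics/z3.png',cv2.resize(b[145:290,170:345],None,fx=4,fy=4,interpolation=cv2.INTER_CUBIC))
```

```text
(no output)
```

View pics/z1.png

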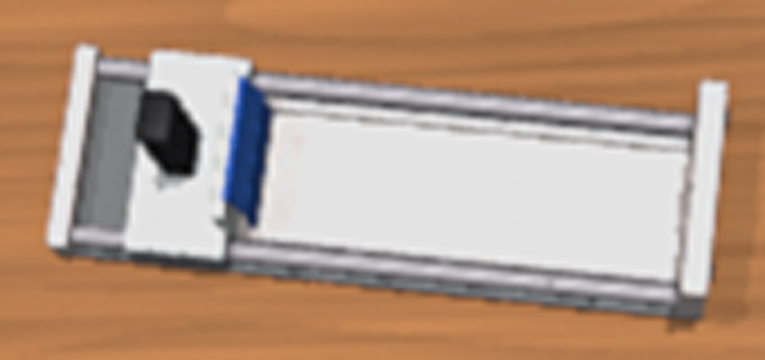

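View pics/z2.png

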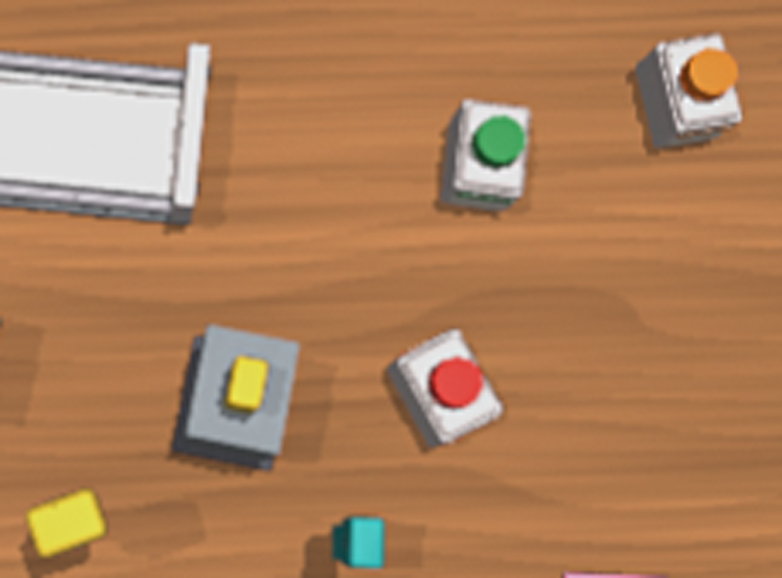

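View pics/z3.png

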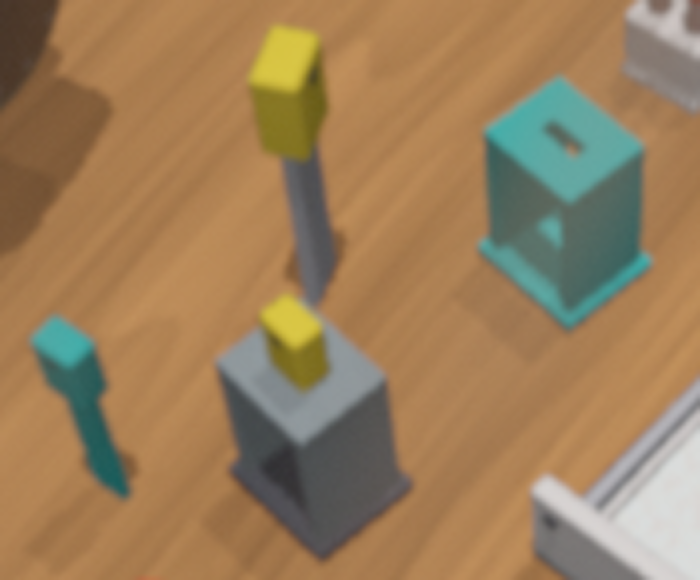

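Run:
```python
from h import *
s=snap('top'); sc=snap('scene')
def c1(x,y): return (x+.5)/4.5-.5+200,(y+.5)/4.5-.5+180
def c2(x,y): return (x+.5)/3.4-.5+300,(y+.5)/3.4-.5+185
def c3(x,y): return (x+.5)/4-.5+170,(y+.5)/4-.5+145
P=lambda c,x,y,z:onz(s,*c(x,y),z)
np.set_printoptions(precision=4,suppress=True)
print('wall top');W=[P(c1,*p,.063) for p in((700,82),(727,84),(706,297),(681,293))];print(np.array(W))
print('left wall top');print(np.array([P(c1,*p,.063) for p in((80,46),(99,48),(70,247),(48,245))]))
print('rods z .019');print(np.array([P(c1,*p,.019) for p in((258,82),(690,122),(235,247),(672,292))]))
print('floor');print(np.array([P(c1,*p,.008) for p in((270,115),(686,152),(245,232),(672,278))]))
print('pad lip top z.066');print(np.array([P(c1,*p,.066) for p in((240,80),(222,212))]))
print('post top z.093');print(np.array([P(c1,*p,.093) for p in((143,92),(170,92),(165,138),(135,138))]))
print('rack top');print(np.array([P(c2,*p,.1) for p in((208,325),(299,343),(272,455),(187,435))]))
print('handle top z.14');print(np.array([P(c2,*p,.14) for p in((240,356),(267,361),(253,412),(226,404))]))
for n,z,pts in(('red',.052,((457,331),(503,408),(442,442),(397,365))),('green',.052,((463,100),(530,108),(520,196),(454,188))),('orange',.052,((660,44),(722,35),(742,120),(680,133)))):
    Q=np.array([P(c2,*p,z) for p in pts]); print(n,Q.mean(0)); 
    d=[np.linalg.norm(Q[i]-Q[(i+1)%4]) for i in range(4)]; print(np.array(d),Q[:,:2].round(3).tolist(), [np.degrees(np.arctan2(*(Q[(i+1)%4]-Q[i])[[1,0]])) for i in range(4)])
# caps by masks, both views
for s_,nm in((s,'top'),(sc,'scene')):
    h=cv2.cvtColor(s_['image'],cv2.COLOR_RGB2HSV)
    for n,lo,hi in(('green',60,85),('orange',12,18),('red',0,4),('red2',176,180),('yellow',25,33),('blue',105,125)):
        m=cv2.inRange(h,(lo,140,90),(hi,255,255)); k,l,st,ce=cv2.connectedComponentsWithStats(m)
        for i in range(1,k):
            if st[i,4]>25: print(nm,n,st[i],ce[i],onz(s_,*ce[i],.07))
```

```text
wall top
[[ 0.6228 -0.0078  0.063 ]
 [ 0.6215 -0.0196  0.063 ]
 [ 0.5271 -0.0068  0.063 ]
 [ 0.5291  0.0038  0.063 ]]
left wall top
[[0.6485 0.2654 0.063 ]
 [0.6473 0.2569 0.063 ]
 [0.5575 0.2682 0.063 ]
 [0.5587 0.2779 0.063 ]]
rods z .019
[[ 0.6425  0.1932  0.019 ]
 [ 0.617  -0.0046  0.019 ]
 [ 0.5651  0.2036  0.019 ]
 [ 0.5383  0.0063  0.019 ]]
floor
[[ 0.6297  0.1893  0.008 ]
 [ 0.6058 -0.0027  0.008 ]
 [ 0.5744  0.2008  0.008 ]
 [ 0.547   0.0058  0.008 ]]
pad lip top z.066
[[0.6295 0.1937 0.066 ]
 [0.5703 0.2013 0.066 ]]
post top z.093
[[0.6174 0.2307 0.093 ]
 [0.6171 0.2191 0.093 ]
 [0.5968 0.221  0.093 ]
 [0.5973 0.2339 0.093 ]]
rack top
[[ 0.4552 -0.0107  0.1   ]
 [ 0.4441 -0.059   0.1   ]
 [ 0.385  -0.0418  0.1   ]
 [ 0.3967  0.0028  0.1   ]]
handle top z.14
[[ 0.4339 -0.0244  0.14  ]
 [ 0.4309 -0.0381  0.14  ]
 [ 0.4051 -0.0298  0.14  ]
 [ 0.4096 -0.0162  0.14  ]]
red [ 0.4226 -0.1471  0.052 ]
[0.0495 0.0395 0.0491 0.0394] [[0.454, -0.153], [0.41, -0.176], [0.392, -0.141], [0.435, -0.118]] [np.float64(-152.6214191488163), np.float64(116.954398804158), np.float64(27.22110056
[... 9105 characters left out ...]
  ]
scene red [356 121   8   7  40] [359.25  124.025] [0.4422 0.3483 0.07  ]
scene red [341 136   8   6  32] [344.6875 138.25  ] [0.4372 0.2959 0.07  ]
scene red [200 291  15  17 197] [206.9289 298.599 ] [ 0.4289 -0.1517  0.07  ]
scene yellow [233 152  18  32 413] [241.6223 167.4189] [0.3035 0.1155 0.07  ]
scene yellow [236 219  15  23 224] [243.4018 229.8438] [ 0.3969 -0.0037  0.07  ]
scene blue [ 282    0   69   29 1025] [313.638   12.3746] [0.1467 0.628  0.07  ]
scene blue [447   1  23  64 504] [458.2063  31.8948] [0.4902 0.7604 0.07  ]
scene blue [379 202  25  28 421] [390.9549 215.2613] [0.6125 0.1739 0.07  ]
scene blue [354 423  50  18 304] [378.0132 431.7632] [ 0.7862 -0.1891  0.07  ]
```

```bash
cat > d.py <<'E'
import sys; from h import *
from scipy.spatial.transform import Rotation as Ro
# usage: d.py x y z yawdeg : shift in tool axes (mm) and yaw (rad) to reach it
a=list(map(float,sys.argv[1:]))
o=robot.get_obs(); R=Ro.from_euler('xyz',o['ee_rot']).as_matrix()
d=R.T@(np.array(a[:3])-o['tool_pos'])*1000
yw=o['ee_rot'][2]; dy=(np.radians(a[3])-yw+np.pi)%(2*np.pi)-np.pi
print('delta',d.round(1),'yaw',round(-dy,3),'t',o['time'],'rot',np.degrees(o['ee_rot']).round(1))
E
python3 d.py .559 -.180 .19 -9.5
```

```text
delta [-235.1   15.2  495.9] yaw -1.151 t 0.2 rot [-90.    0.1 -75.5]
```

```bash
python3 -m handwheel '[{"delta_pos":[-10,0,20],"yaw":-0.05},{"delta_pos":[-30,2,62],"yaw":-0.15},{"delta_pos":[-52,4,108],"yaw":-0.25},{"delta_pos":[-75,5,155],"yaw":-0.36},{"delta_pos":[-97,6,203],"yaw":-0.47},{"delta_pos":[-119,8,250],"yaw":-0.58},{"delta_pos":[-142,9,298],"yaw":-0.69},{"delta_pos":[-164,10,345],"yaw":-0.80},{"delta_pos":[-187,12,393],"yaw":-0.91},{"delta_pos":[-208,13,440],"yaw":-1.02},{"delta_pos":[-225,15,475],"yaw":-1.1},{"delta_pos":[-235,15,496],"yaw":-1.151}]' 0; python3 d.py .559 -.180 .09 -9.5
```

```text
time: 1.4
tool_pos: [0.5611, -0.1774, 0.1896]
ee_rot: [-1.57, 0.001, -0.16]
wrist_force: [1.3, -0.6, 0.7]
width: 0.0941
delta [-1.6 99.6 -3. ] yaw 0.005 t 1.4 rot [-89.9   0.   -9.2]
```

```bash
python3 -m handwheel '[{"delta_pos":[0,0,0],"yaw":0},{"delta_pos":[0,30,-1],"yaw":0},{"delta_pos":[0,60,-1],"yaw":0},{"delta_pos":[0,90,-1],"yaw":0},{"delta_pos":[0,100,-1],"yaw":0},{"delta_pos":[0,100,-1],"yaw":0}]' 0; python3 d.py .559 -.180 .02 -9.5
python3 - <<'E'
from h import *
snap('top','t1');snap('scene','s1')
a=cv2.imread('pics/t1.png')[150:310,360:560]; b=cv2.imread('pics/s1.png')[270:430,160:360]
cv2.imwrite('pics/z4.png',cv2.resize(np.hstack([a,b]),None,fx=2,fy=2,interpolation=cv2.INTER_CUBIC))
E
```

```text
time: 2.0
tool_pos: [0.5572, -0.1816, 0.0886]
ee_rot: [-1.57, 0.004, -0.167]
wrist_force: [-0.0, 0.1, 0.1]
width: 0.094
delta [ 1.8 68.5  1.8] yaw -0.001 t 2.0 rot [-90.    0.2  -9.6]
```

View pics/z4.png

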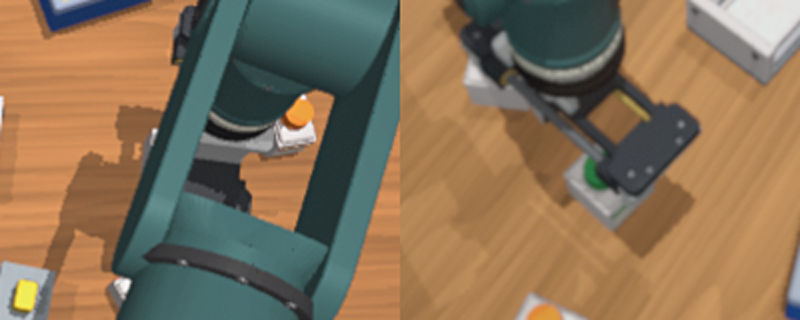

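The scene view shows the open fingers above the green cap at crop (598,175), with the bottle between them. I'll descend and close.

```bash
python3 -m handwheel '[{"delta_pos":[2,20,2],"yaw":0},{"delta_pos":[2,40,2],"yaw":0},{"delta_pos":[2,58,2],"yaw":0},{"delta_pos":[2,67,2],"yaw":0},{"delta_pos":[2,67,2],"yaw":0}]' 0; python3 -m handwheel '[{"delta_pos":[0,0,0],"yaw":0},{"delta_pos":[0,0,0],"yaw":0},{"delta_pos":[0,0,0],"yaw":0},{"delta_pos":[0,0,0],"yaw":0},{"delta_pos":[0,0,0],"yaw":0},{"delta_pos":[0,0,0],"yaw":0},{"delta_pos":[0,0,0],"yaw":0},{"delta_pos":[0,0,0],"yaw":0}]' 255
```

```text
time: 2.6
tool_pos: [0.5613, -0.1799, 0.0236]
ee_rot: [-1.571, 0.0, -0.166]
wrist_force: [0.3, 0.2, -0.1]
width: 0.0941
time: 3.4
tool_pos: [0.5619, -0.1798, 0.0239]
ee_rot: [-1.571, -0.001, -0.166]
wrist_force: [1.5, 0.6, 0.7]
width: 0.0539
```

```bash
python3 -m handwheel '[{"delta_pos":[0,-30,0],"yaw":0},{"delta_pos":[0,-70,0],"yaw":0},{"delta_pos":[0,-100,0],"yaw":0},{"delta_pos":[0,-105,0],"yaw":0}]';python3 d.py .580 .0243 .12 -7.5
```

```text
time: 3.8
tool_pos: [0.5632, -0.1807, 0.1328]
ee_rot: [-1.573, -0.007, -0.166]
wrist_force: [0.3, 0.0, -0.8]
width: 0.0537
delta [-17.4  12.3 205. ] yaw -0.035 t 3.8 rot [-90.1  -0.4  -9.5]
```

```bash
python3 -m handwheel '[{"delta_pos":[-2,0,25],"yaw":0},{"delta_pos":[-5,2,60],"yaw":-0.01},{"delta_pos":[-8,5,100],"yaw":-0.02},{"delta_pos":[-12,8,140],"yaw":-0.03},{"delta_pos":[-15,10,180],"yaw":-0.035},{"delta_pos":[-17,12,200],"yaw":-0.035},{"delta_pos":[-17,12,205],"yaw":-0.035},{"delta_pos":[-17,12,205],"yaw":-0.035},{"delta_pos":[-17,12,205],"yaw":-0.035}]';python3 d.py .580 .0243 .04 -7.5
python3 - <<'E'
from h import *
snap('top','t2');snap('scene','s2')
a=cv2.imread('pics/t2.png')[130:290,180:380]; b=cv2.imread('pics/s2.png')[150:310,270:470]
cv2.imwrite('pics/z5.png',cv2.resize(np.hstack([a,b]),None,fx=2,fy=2,interpolation=cv2.INTER_CUBIC))
E
```

```text
time: 4.7
tool_pos: [0.578, 0.0241, 0.1155]
ee_rot: [-1.572, 0.001, -0.132]
wrist_force: [-1.0, 0.4, -1.3]
width: 0.0538
delta [ 2.  75.5  0.6] yaw -0.001 t 4.7 rot [-90.1   0.1  -7.6]
```

View pics/z5.png

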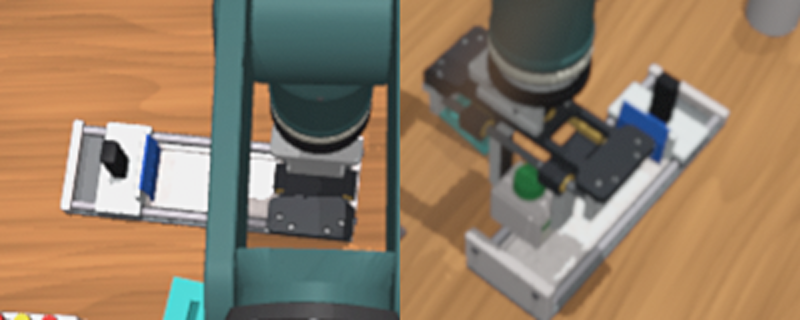

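```bash
python3 -m handwheel '[{"delta_pos":[2,20,0],"yaw":0},{"delta_pos":[2,40,0],"yaw":0},{"delta_pos":[2,60,0],"yaw":0},{"delta_pos":[2,72,0],"yaw":0},{"delta_pos":[2,76,0],"yaw":0},{"delta_pos":[2,77,0],"yaw":0},{"delta_pos":[2,77,0],"yaw":0}]'; python3 -m handwheel '[{"delta_pos":[0,1,0],"yaw":0},{"delta_pos":[0,2,0],"yaw":0},{"delta_pos":[0,3,0],"yaw":0},{"delta_pos":[0,3,0],"yaw":0}]'
```

```text
time: 5.5
tool_pos: [0.5812, 0.0247, 0.0405]
ee_rot: [-1.571, -0.002, -0.131]
wrist_force: [0.8, -0.2, -1.3]
width: 0.0539
time: 5.9
tool_pos: [0.581, 0.025, 0.0368]
ee_rot: [-1.571, -0.001, -0.131]
wrist_force: [1.3, 1.2, -2.2]
width: 0.0536
```

```bash
python3 -m handwheel '[{"delta_pos":[0,1,0],"yaw":0},{"delta_pos":[0,2,0],"yaw":0},{"delta_pos":[0,3,0],"yaw":0},{"delta_pos":[0,3,0],"yaw":0}]';python3 -m handwheel '[{"delta_pos":[0,1,0],"yaw":0},{"delta_pos":[0,2,0],"yaw":0},{"delta_pos":[0,2,0],"yaw":0}]'
```

```text
time: 6.3
tool_pos: [0.581, 0.0249, 0.0336]
ee_rot: [-1.571, -0.001, -0.131]
wrist_force: [2.3, -0.4, -1.8]
width: 0.0538
time: 6.6
tool_pos: [0.581, 0.0249, 0.0319]
ee_rot: [-1.571, -0.001, -0.131]
wrist_force: [2.2, 0.1, 1.5]
width: 0.0538
```

```bash
python3 -m handwheel '[{"delta_pos":[1,-1,-1],"yaw":0},{"delta_pos":[1,-1,-2],"yaw":0},{"delta_pos":[1,-1,-2],"yaw":0}]';python3 -m handwheel '[{"delta_pos":[0,0,-1],"yaw":0},{"delta_pos":[0,0,-1],"yaw":0}]'
python3 -m handwheel '[{"delta_pos":[0,0,-1],"yaw":0},{"delta_pos":[0,0,-1],"yaw":0}]'
```

```text
time: 6.9
tool_pos: [0.5808, 0.023, 0.0321]
ee_rot: [-1.571, 0.001, -0.131]
wrist_force: [1.4, 1.1, -1.9]
width: 0.0539
time: 7.1
tool_pos: [0.5806, 0.0218, 0.0321]
ee_rot: [-1.571, 0.001, -0.131]
wrist_force: [0.6, 1.1, -1.9]
width: 0.0538
time: 7.3
tool_pos: [0.5805, 0.0207, 0.0322]
ee_rot: [-1.571, 0.001, -0.131]
wrist_force: [0.9, 0.0, -2.5]
width: 0.0538
```

```bash
for i in 1 2; do :; done; python3 -m handwheel '[{"delta_pos":[0,0,-1],"yaw":0},{"delta_pos":[0,0,-1],"yaw":0}]'
python3 -m handwheel '[{"delta_pos":[0,0,-1],"yaw":0},{"delta_pos":[0,0,-1],"yaw":0}]'
```

```text
time: 7.5
tool_pos: [0.5805, 0.0207, 0.0323]
ee_rot: [-1.569, 0.001, -0.131]
wrist_force: [1.0, 4.5, -2.9]
width: 0.0533
time: 7.7
tool_pos: [0.5805, 0.0207, 0.0323]
ee_rot: [-1.567, 0.001, -0.131]
wrist_force: [1.0, 6.4, -2.4]
width: 0.0537
```

```bash
python3 -m handwheel '[{"delta_pos":[0,0,-1],"yaw":0},{"delta_pos":[0,0,-1],"yaw":0}]'
```

```text
time: 7.9
tool_pos: [0.5805, 0.0207, 0.0323]
ee_rot: [-1.566, 0.001, -0.131]
wrist_force: [1.6, 8.5, -2.4]
width: 0.0538
```

```bash
python3 -m handwheel '[{"delta_pos":[0,1,2],"yaw":0},{"delta_pos":[0,1,2.5],"yaw":0}]'; python3 -m handwheel '[{"delta_pos":[0,0,0],"yaw":0},{"delta_pos":[0,0,0],"yaw":0},{"delta_pos":[0,0,0],"yaw":0},{"delta_pos":[0,0,0],"yaw":0}]' 0;  python3 -m handwheel '[{"delta_pos":[0,-25,0],"yaw":0},{"delta_pos":[0,-60,0],"yaw":0},{"delta_pos":[0,-95,0],"yaw":0},{"delta_pos":[0,-120,0],"yaw":0}]'; python3 d.py .4226 -.147 .13 27; python3 d.py .594 -.304 .13 7.8
python3 - <<'E'
from h import *
snap('top','t3');snap('scene','s3')
b=cv2.imread('pics/s3.png')[160:310,270:470]
cv2.imwrite('pics/z6.png',cv2.resize(b,None,fx=4,fy=4,interpolation=cv2.INTER_CUBIC))
E
```

```text
time: 8.1
tool_pos: [0.5806, 0.0208, 0.0319]
ee_rot: [-1.571, 0.001, -0.13]
wrist_force: [-1.9, 2.7, 1.2]
width: 0.0536
time: 8.5
tool_pos: [0.5809, 0.0198, 0.0315]
ee_rot: [-1.571, -0.0, -0.131]
wrist_force: [1.0, 0.6, 0.1]
width: 0.0822
time: 8.9
tool_pos: [0.5816, 0.02, 0.1543]
ee_rot: [-1.571, -0.003, -0.131]
wrist_force: [-0.1, 0.9, -0.5]
width: 0.0939
delta [-135.8   23.9 -186.4] yaw -0.603 t 8.9 rot [-90.   -0.2  -7.5]
delta [  54.6   24.5 -319.6] yaw -0.267 t 8.9 rot [-90.   -0.2  -7.5]
```

View pics/z6.png

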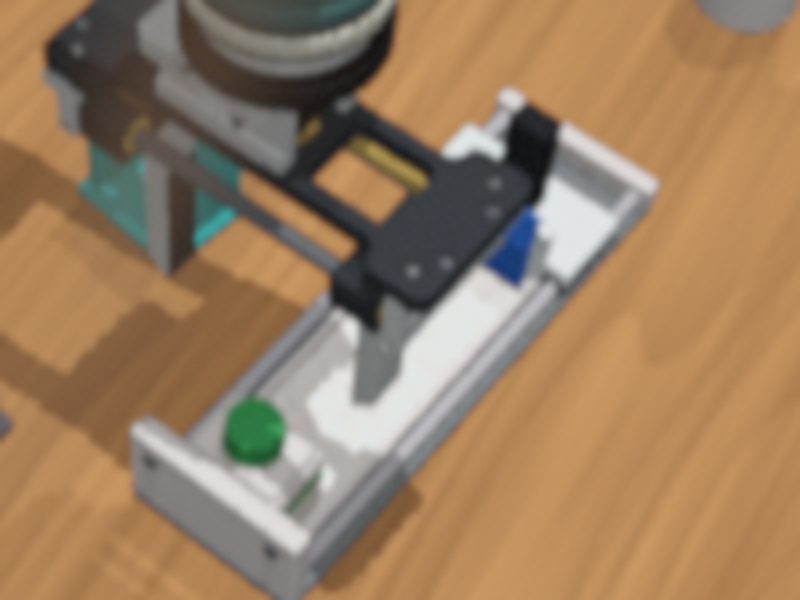

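View pics/s3.png

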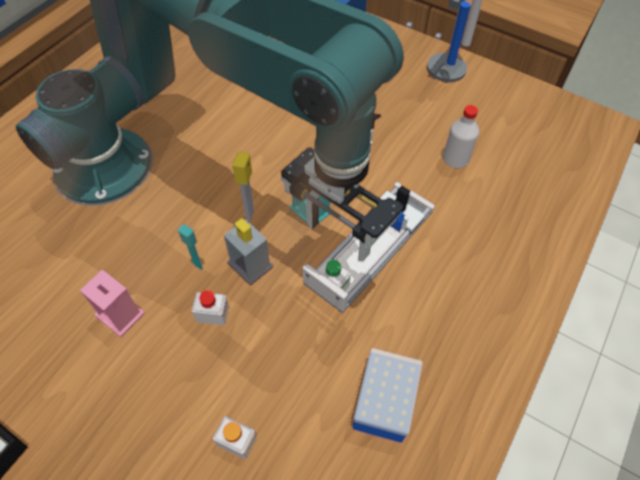

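Green is seated against the wall, with its cap at scene (334,268). Red (208,300) and orange (232,433) have not moved. Orange is next.

```bash
python3 -m handwheel '[{"delta_pos":[4,0,-25],"yaw":-0.02},{"delta_pos":[11,0,-65],"yaw":-0.06},{"delta_pos":[18,0,-110],"yaw":-0.1},{"delta_pos":[26,5,-155],"yaw":-0.14},{"delta_pos":[34,10,-200],"yaw":-0.18},{"delta_pos":[42,15,-245],"yaw":-0.22},{"delta_pos":[49,20,-285],"yaw":-0.25},{"delta_pos":[53,24,-310],"yaw":-0.267},{"delta_pos":[55,24,-319],"yaw":-0.267},{"delta_pos":[55,24,-319.6],"yaw":-0.267},{"delta_pos":[55,24,-319.6],"yaw":-0.267}]'; python3 d.py .594 -.304 .024 7.8
python3 - <<'E'
from h import *
snap('scene','s4')
b=cv2.imread('pics/s4.png')[330:480,130:330]
cv2.imwrite('pics/z7.png',cv2.resize(b,None,fx=3,fy=3,interpolation=cv2.INTER_CUBIC))
E
```

```text
time: 10.1
tool_pos: [0.5936, -0.3024, 0.127]
ee_rot: [-1.57, 0.0, 0.137]
wrist_force: [1.6, 0.8, 0.2]
width: 0.0941
delta [  0.2 103.   -1.7] yaw 0.0 t 10.1 rot [-89.9   0.    7.8]
```

View pics/z7.png

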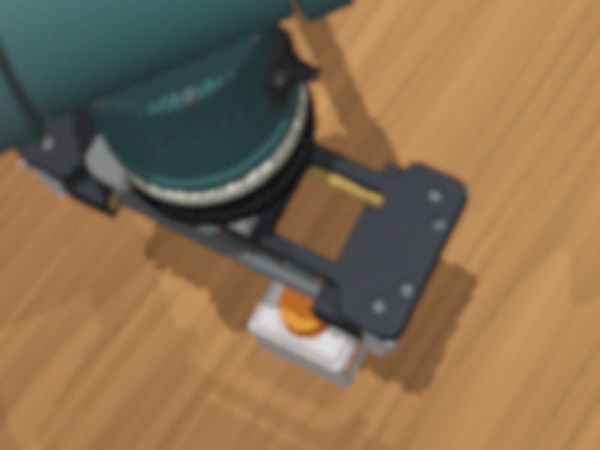

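The orange bottle (crop 305,320) lies between the fingers. I'll descend and grip.

```bash
python3 -m handwheel '[{"delta_pos":[0,20,0],"yaw":0},{"delta_pos":[0,50,0],"yaw":0},{"delta_pos":[0,80,0],"yaw":0},{"delta_pos":[0,98,-1],"yaw":0},{"delta_pos":[0,103,-1],"yaw":0},{"delta_pos":[0,103,-1],"yaw":0}]' 0; python3 -m handwheel '[{"delta_pos":[0,0,0],"yaw":0},{"delta_pos":[0,0,0],"yaw":0},{"delta_pos":[0,0,0],"yaw":0},{"delta_pos":[0,0,0],"yaw":0},{"delta_pos":[0,0,0],"yaw":0},{"delta_pos":[0,0,0],"yaw":0},{"delta_pos":[0,0,0],"yaw":0}]' 255;  python3 -m handwheel '[{"delta_pos":[0,-25,0],"yaw":0},{"delta_pos":[0,-60,0],"yaw":0},{"delta_pos":[0,-90,0],"yaw":0},{"delta_pos":[0,-105,0],"yaw":0},{"delta_pos":[0,-105,0],"yaw":0}]'; python3 d.py .587 .066 .12 -7.5
```

```text
time: 10.75
tool_pos: [0.5938, -0.3031, 0.0242]
ee_rot: [-1.57, 0.001, 0.138]
wrist_force: [0.1, -0.1, -0.2]
width: 0.094
time: 11.45
tool_pos: [0.5946, -0.3049, 0.0253]
ee_rot: [-1.572, -0.002, 0.136]
wrist_force: [1.8, -0.2, 1.2]
width: 0.0541
time: 11.95
tool_pos: [0.5946, -0.3054, 0.1321]
ee_rot: [-1.574, -0.003, 0.136]
wrist_force: [-0.5, -0.9, -0.8]
width: 0.0539
delta [ 42.7  11.1 369.1] yaw 0.267 t 11.95 rot [-90.2  -0.2   7.8]
```

```bash
python3 -m handwheel '[{"delta_pos":[3,0,25],"yaw":0.02},{"delta_pos":[8,2,65],"yaw":0.06},{"delta_pos":[13,4,110],"yaw":0.1},{"delta_pos":[18,5,155],"yaw":0.13},{"delta_pos":[23,6,200],"yaw":0.16},{"delta_pos":[28,7,245],"yaw":0.19},{"delta_pos":[33,9,290],"yaw":0.22},{"delta_pos":[38,10,335],"yaw":0.25},{"delta_pos":[42,11,360],"yaw":0.267},{"delta_pos":[42.7,11,369],"yaw":0.267},{"delta_pos":[42.7,11,369],"yaw":0.267},{"delta_pos":[42.7,11,369],"yaw":0.267}]';python3 d.py .5865 .0665 .037 -7.5
```

```text
time: 13.15
tool_pos: [0.5856, 0.0654, 0.1174]
ee_rot: [-1.572, 0.002, -0.132]
wrist_force: [-0.0, 0.1, -1.6]
width: 0.054
delta [ 0.9 80.4  1.3] yaw -0.001 t 13.15 rot [-90.1   0.1  -7.5]
```

```bash
python3 -m handwheel '[{"delta_pos":[1,20,1],"yaw":0},{"delta_pos":[1,40,1],"yaw":0},{"delta_pos":[1,60,1],"yaw":0},{"delta_pos":[1,74,1],"yaw":0},{"delta_pos":[1,79,1],"yaw":0},{"delta_pos":[1,80,1],"yaw":0},{"delta_pos":[1,80,1],"yaw":0}]'; python3 -m handwheel '[{"delta_pos":[0,1,0],"yaw":0},{"delta_pos":[0,2,0],"yaw":0},{"delta_pos":[0,3,0],"yaw":0},{"delta_pos":[0,3.5,0],"yaw":0},{"delta_pos":[0,3.5,0],"yaw":0}]'
```

```text
time: 13.85
tool_pos: [0.5877, 0.0668, 0.0389]
ee_rot: [-1.571, -0.001, -0.132]
wrist_force: [-0.5, 0.7, -0.8]
width: 0.0533
time: 14.35
tool_pos: [0.5871, 0.0677, 0.0348]
ee_rot: [-1.571, 0.0, -0.131]
wrist_force: [-0.1, 0.1, -0.9]
width: 0.0542
```

```bash
python3 -m handwheel '[{"delta_pos":[0,1,-2],"yaw":0},{"delta_pos":[0,1.5,-4],"yaw":0},{"delta_pos":[0,1.5,-5],"yaw":0},{"delta_pos":[0,1.5,-5],"yaw":0}]'; python3 -m handwheel '[{"delta_pos":[0,0,-1],"yaw":0},{"delta_pos":[0,0,-2],"yaw":0},{"delta_pos":[0,0,-2],"yaw":0}]';python3 -m handwheel '[{"delta_pos":[0,0,-1],"yaw":0},{"delta_pos":[0,0,-2],"yaw":0},{"delta_pos":[0,0,-2],"yaw":0}]'
```

```text
time: 14.75
tool_pos: [0.5865, 0.0624, 0.0334]
ee_rot: [-1.571, -0.0, -0.131]
wrist_force: [0.8, -0.2, -1.0]
width: 0.054
time: 15.05
tool_pos: [0.5862, 0.0605, 0.0335]
ee_rot: [-1.571, -0.0, -0.131]
wrist_force: [0.1, -0.4, -0.3]
width: 0.0535
time: 15.35
tool_pos: [0.5861, 0.0589, 0.0335]
ee_rot: [-1.57, -0.0, -0.131]
wrist_force: [0.1, 1.7, -1.9]
width: 0.0538
```

```bash
python3 -m handwheel '[{"delta_pos":[0,0,-1],"yaw":0},{"delta_pos":[0,0,-1.5],"yaw":0},{"delta_pos":[0,0,-1.5],"yaw":0}]';python3 -m handwheel '[{"delta_pos":[0,0,-1],"yaw":0},{"delta_pos":[0,0,-1.5],"yaw":0},{"delta_pos":[0,0,-1.5],"yaw":0}]'
```

```text
time: 15.65
tool_pos: [0.5861, 0.0589, 0.0336]
ee_rot: [-1.568, -0.001, -0.131]
wrist_force: [0.5, 5.1, -2.4]
width: 0.0538
time: 15.95
tool_pos: [0.5861, 0.0589, 0.0337]
ee_rot: [-1.565, -0.001, -0.131]
wrist_force: [1.8, 9.1, -2.4]
width: 0.0537
```

```bash
python3 -m handwheel '[{"delta_pos":[0,0.5,2],"yaw":0},{"delta_pos":[0,1,3],"yaw":0},{"delta_pos":[0,1.5,3],"yaw":0}]'; python3 -m handwheel '[{"delta_pos":[0,0,0],"yaw":0},{"delta_pos":[0,0,0],"yaw":0},{"delta_pos":[0,0,0],"yaw":0},{"delta_pos":[0,0,0],"yaw":0}]' 0;  python3 -m handwheel '[{"delta_pos":[0,-25,0],"yaw":0},{"delta_pos":[0,-60,0],"yaw":0},{"delta_pos":[0,-95,0],"yaw":0},{"delta_pos":[0,-120,0],"yaw":0}]'; python3 d.py .4226 -.147 .155 27
python3 - <<'E'
from h import *
snap('top','t5');s=snap('scene','s5')
b=cv2.imread('pics/s5.png')[160:340,180:420]
cv2.imwrite('pics/z8.png',cv2.resize(b,None,fx=3.3,fy=3.3,interpolation=cv2.INTER_CUBIC))
E
```

```text
time: 16.25
tool_pos: [0.5861, 0.0589, 0.0332]
ee_rot: [-1.571, -0.001, -0.131]
wrist_force: [-2.6, 3.1, 6.5]
width: 0.0535
time: 16.65
tool_pos: [0.5858, 0.0582, 0.0316]
ee_rot: [-1.571, 0.0, -0.131]
wrist_force: [-0.3, 0.2, 0.7]
width: 0.0824
time: 17.05
tool_pos: [0.5867, 0.0584, 0.1546]
ee_rot: [-1.571, -0.003, -0.131]
wrist_force: [-0.3, 0.0, 0.2]
width: 0.0937
delta [-135.9   -0.8 -225.1] yaw -0.602 t 17.05 rot [-90.   -0.2  -7.5]
```

View pics/z8.png

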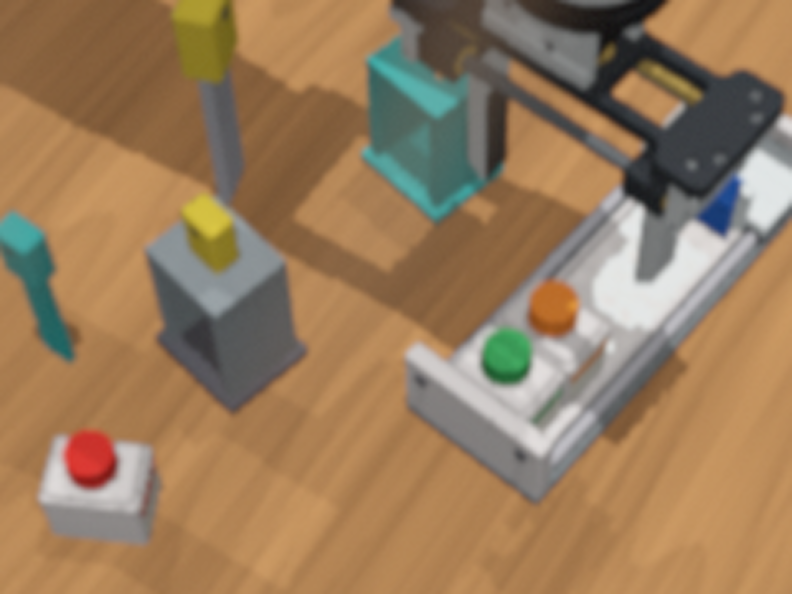

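View pics/t5.png

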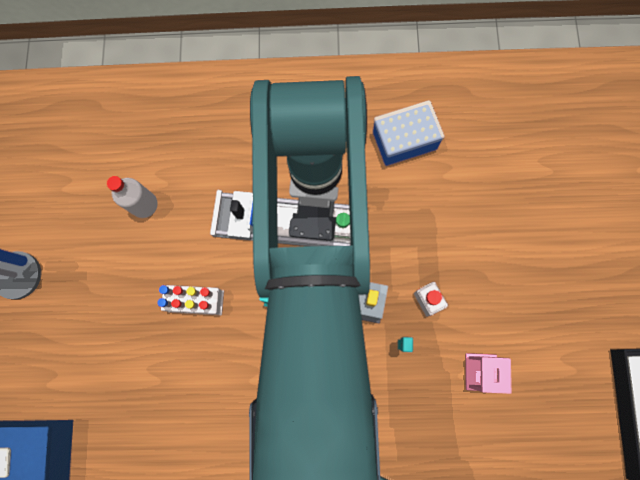

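Orange is seated behind green, and red has not moved (top 433,297). I'll fetch red, passing high over the rack.

```bash
python3 -m handwheel '[{"delta_pos":[-5,-15,-15],"yaw":-0.04},{"delta_pos":[-20,-25,-40],"yaw":-0.1},{"delta_pos":[-40,-30,-70],"yaw":-0.18},{"delta_pos":[-60,-30,-105],"yaw":-0.28},{"delta_pos":[-82,-30,-140],"yaw":-0.38},{"delta_pos":[-104,-30,-175],"yaw":-0.48},{"delta_pos":[-122,-20,-205],"yaw":-0.57},{"delta_pos":[-133,-10,-221],"yaw":-0.602},{"delta_pos":[-136,-1,-225],"yaw":-0.602},{"delta_pos":[-136,-1,-225],"yaw":-0.602},{"delta_pos":[-136,-1,-225],"yaw":-0.602}]'; python3 d.py .4228 -.1472 .024 27
python3 - <<'E'
from h import *
snap('scene','s6')
b=cv2.imread('pics/s6.png')[200:380,100:340]
cv2.imwrite('pics/z9.png',cv2.resize(b,None,fx=3,fy=3,interpolation=cv2.INTER_CUBIC))
E
```

```text
time: 18.25
tool_pos: [0.4219, -0.1459, 0.1522]
ee_rot: [-1.57, 0.0, 0.471]
wrist_force: [-0.8, -0.6, -0.1]
width: 0.0943
delta [  0.2 128.2  -1.7] yaw -0.0 t 18.25 rot [-89.9   0.   27. ]
```

View pics/z9.png

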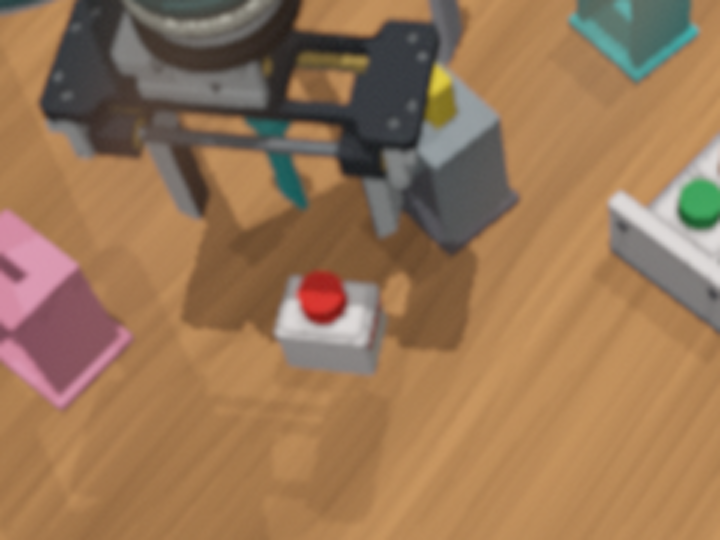

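The red bottle lies between and below the fingers (crop 322,300). I'll descend and grip.

```bash
python3 -m handwheel '[{"delta_pos":[0,20,0],"yaw":0},{"delta_pos":[0,50,-1],"yaw":0},{"delta_pos":[0,80,-1],"yaw":0},{"delta_pos":[0,110,-1],"yaw":0},{"delta_pos":[0,124,-1.5],"yaw":0},{"delta_pos":[0,128,-1.5],"yaw":0},{"delta_pos":[0,128,-1.5],"yaw":0}]' 0; python3 -m handwheel '[{"delta_pos":[0,0,0],"yaw":0},{"delta_pos":[0,0,0],"yaw":0},{"delta_pos":[0,0,0],"yaw":0},{"delta_pos":[0,0,0],"yaw":0},{"delta_pos":[0,0,0],"yaw":0},{"delta_pos":[0,0,0],"yaw":0},{"delta_pos":[0,0,0],"yaw":0}]' 255;  python3 -m handwheel '[{"delta_pos":[0,-25,0],"yaw":0},{"delta_pos":[0,-60,0],"yaw":0},{"delta_pos":[0,-100,0],"yaw":0},{"delta_pos":[0,-140,0],"yaw":0},{"delta_pos":[0,-155,0],"yaw":0},{"delta_pos":[0,-155,0],"yaw":0}]'; python3 d.py .5919 .107 .155 -7.5
```

```text
time: 19.0
tool_pos: [0.423, -0.1474, 0.025]
ee_rot: [-1.571, 0.0, 0.472]
wrist_force: [0.5, 0.3, -0.1]
width: 0.0933
time: 19.7
tool_pos: [0.4229, -0.1479, 0.0254]
ee_rot: [-1.571, -0.001, 0.471]
wrist_force: [1.0, 1.1, 1.5]
width: 0.0537
time: 20.3
tool_pos: [0.4236, -0.1488, 0.1827]
ee_rot: [-1.576, -0.003, 0.471]
wrist_force: [0.7, 0.6, -0.4]
width: 0.0538
delta [265.9  27.7 151.8] yaw 0.602 t 20.3 rot [-90.3  -0.2  27. ]
```

```bash
python3 -m handwheel '[{"delta_pos":[15,0,8],"yaw":0.03},{"delta_pos":[45,0,25],"yaw":0.1},{"delta_pos":[80,0,45],"yaw":0.18},{"delta_pos":[115,0,65],"yaw":0.26},{"delta_pos":[150,0,86],"yaw":0.34},{"delta_pos":[185,5,106],"yaw":0.42},{"delta_pos":[220,15,126],"yaw":0.5},{"delta_pos":[250,25,143],"yaw":0.57},{"delta_pos":[263,28,150],"yaw":0.602},{"delta_pos":[266,28,152],"yaw":0.602},{"delta_pos":[266,28,152],"yaw":0.602},{"delta_pos":[266,28,152],"yaw":0.602}]'; python3 d.py .5919 .107 .037 -7.5
```

```text
time: 21.5
tool_pos: [0.5899, 0.1073, 0.1514]
ee_rot: [-1.572, 0.001, -0.131]
wrist_force: [-1.5, -0.6, -1.1]
width: 0.054
delta [2.200e+00 1.144e+02 1.000e-01] yaw -0.0 t 21.5 rot [-90.1   0.1  -7.5]
```

```bash
python3 -m handwheel '[{"delta_pos":[1,25,0],"yaw":0},{"delta_pos":[1.5,55,0],"yaw":0},{"delta_pos":[1.5,85,0],"yaw":0},{"delta_pos":[1.5,105,0],"yaw":0},{"delta_pos":[1.5,113,0],"yaw":0},{"delta_pos":[1.5,114,0],"yaw":0},{"delta_pos":[1.5,114,0],"yaw":0}]'; python3 -m handwheel '[{"delta_pos":[0,1,0],"yaw":0},{"delta_pos":[0,2,0],"yaw":0},{"delta_pos":[0,3,0],"yaw":0},{"delta_pos":[0,4.5,0],"yaw":0},{"delta_pos":[0,4.5,0],"yaw":0}]'
```

```text
time: 22.2
tool_pos: [0.5923, 0.1071, 0.0392]
ee_rot: [-1.571, -0.002, -0.132]
wrist_force: [-0.1, 0.3, 0.2]
width: 0.0539
time: 22.7
tool_pos: [0.5923, 0.108, 0.0334]
ee_rot: [-1.571, -0.001, -0.131]
wrist_force: [1.1, 0.2, -1.9]
width: 0.0541
```

```bash
python3 -m handwheel '[{"delta_pos":[0,0,-2],"yaw":0},{"delta_pos":[0,0,-4],"yaw":0},{"delta_pos":[0,0,-5],"yaw":0},{"delta_pos":[0,0,-5],"yaw":0}]'; python3 -m handwheel '[{"delta_pos":[0,0,-1],"yaw":0},{"delta_pos":[0,0,-2],"yaw":0},{"delta_pos":[0,0,-2],"yaw":0}]';python3 -m handwheel '[{"delta_pos":[0,0,-1],"yaw":0},{"delta_pos":[0,0,-2],"yaw":0},{"delta_pos":[0,0,-2],"yaw":0}]'
```

```text
time: 23.1
tool_pos: [0.5916, 0.1029, 0.0336]
ee_rot: [-1.571, -0.001, -0.131]
wrist_force: [1.9, 0.4, -2.0]
width: 0.054
time: 23.4
tool_pos: [0.5914, 0.101, 0.0337]
ee_rot: [-1.571, -0.001, -0.131]
wrist_force: [2.9, 1.0, -0.5]
width: 0.0537
time: 23.7
tool_pos: [0.5912, 0.0998, 0.0337]
ee_rot: [-1.569, -0.001, -0.131]
wrist_force: [2.7, 3.7, -2.1]
width: 0.0539
```

```bash
python3 -m handwheel '[{"delta_pos":[0,0,-1],"yaw":0},{"delta_pos":[0,0,-2],"yaw":0},{"delta_pos":[0,0,-2],"yaw":0}]'; python3 -m handwheel '[{"delta_pos":[0,0.5,2],"yaw":0},{"delta_pos":[0,1,3],"yaw":0},{"delta_pos":[0,1.5,3],"yaw":0}]'; python3 -m handwheel '[{"delta_pos":[0,0,0],"yaw":0},{"delta_pos":[0,0,0],"yaw":0},{"delta_pos":[0,0,0],"yaw":0},{"delta_pos":[0,0,0],"yaw":0}]' 0;  python3 -m handwheel '[{"delta_pos":[0,-25,0],"yaw":0},{"delta_pos":[0,-60,0],"yaw":0},{"delta_pos":[0,-95,0],"yaw":0},{"delta_pos":[0,-120,0],"yaw":0}]'
python3 - <<'E'
from h import *
snap('top','t7');s=snap('scene','s7')
b=cv2.imread('pics/s7.png')[160:320,280:480]
cv2.imwrite('pics/z10.png',cv2.resize(b,None,fx=3.6,fy=3.6,interpolation=cv2.INTER_CUBIC))
E
```

```text
time: 24.0
tool_pos: [0.5912, 0.0998, 0.0338]
ee_rot: [-1.566, -0.001, -0.13]
wrist_force: [4.3, 8.8, -2.3]
width: 0.0537
time: 24.3
tool_pos: [0.5912, 0.0998, 0.0334]
ee_rot: [-1.571, -0.001, -0.131]
wrist_force: [-0.0, 1.9, 8.0]
width: 0.0539
time: 24.7
tool_pos: [0.5903, 0.0997, 0.0313]
ee_rot: [-1.572, 0.002, -0.131]
wrist_force: [-0.1, 0.1, 0.4]
width: 0.0822
time: 25.1
tool_pos: [0.5914, 0.0999, 0.1544]
ee_rot: [-1.571, -0.002, -0.131]
wrist_force: [0.6, 0.5, 0.4]
width: 0.094
```

View pics/z10.png

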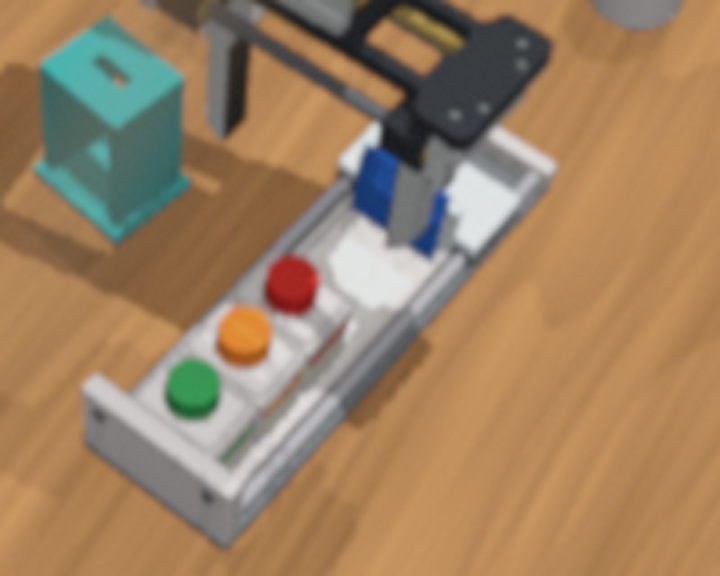

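All three caps stand in a straight, closed row: green (193,388), orange (244,335), red (291,283) in the crop. Next is the guide post.

```bash
python3 d.py .6073 .2262 .15 -7.5
```

```text
delta [ -2.8   7.1 126.8] yaw -0.0 t 25.2 rot [-89.9  -0.5  -7.5]
```

```bash
python3 -m handwheel '[{"delta_pos":[0,0,25],"yaw":0},{"delta_pos":[-1,0,60],"yaw":0},{"delta_pos":[-2,5,95],"yaw":0},{"delta_pos":[-1.5,6,120],"yaw":0},{"delta_pos":[-1.5,6,127],"yaw":0},{"delta_pos":[-1.5,6,127],"yaw":0},{"delta_pos":[-1.5,6,127],"yaw":0}]'
python3 d.py .6073 .2262 .058 -7.5
python3 - <<'E'
from h import *
snap('scene','s8')
b=cv2.imread('pics/s8.png')[120:300,280:520]
cv2.imwrite('pics/z11.png',cv2.resize(b,None,fx=3,fy=3,interpolation=cv2.INTER_CUBIC))
E
```

```text
time: 25.9
tool_pos: [0.6057, 0.225, 0.145]
ee_rot: [-1.572, 0.001, -0.132]
wrist_force: [-0.4, -0.8, -0.2]
width: 0.0935
delta [ 1.5 87.   1.6] yaw -0.001 t 25.9 rot [-90.1   0.1  -7.5]
```

View pics/z11.png

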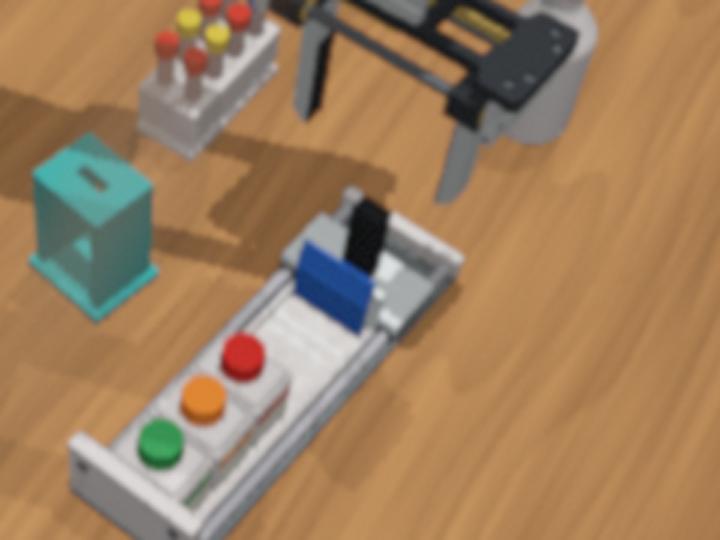

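```bash
python3 -m handwheel '[{"delta_pos":[1,25,1],"yaw":0},{"delta_pos":[1,50,1],"yaw":0},{"delta_pos":[1,70,1],"yaw":0},{"delta_pos":[1,83,1],"yaw":0},{"delta_pos":[1,86,1],"yaw":0},{"delta_pos":[1,86,1],"yaw":0}]' 0
python3 - <<'E'
from h import *
snap('scene','s9')
b=cv2.imread('pics/s9.png')[120:300,280:520]
cv2.imwrite('pics/z12.png',cv2.resize(b,None,fx=3,fy=3,interpolation=cv2.INTER_CUBIC))
E
```

```text
time: 26.55
tool_pos: [0.6073, 0.2264, 0.0601]
ee_rot: [-1.571, 0.0, -0.132]
wrist_force: [0.7, -0.8, 0.3]
width: 0.0942
```

View pics/z12.png

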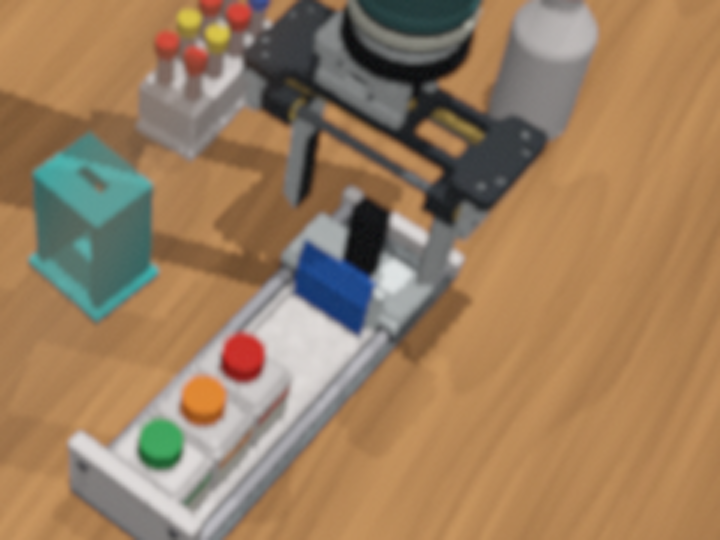

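The black post (crop 367,235) lies between the fingers. I'll close on it.

```bash
python3 -m handwheel '[{"delta_pos":[0,2,0],"yaw":0},{"delta_pos":[0,2,0],"yaw":0},{"delta_pos":[0,2,0],"yaw":0},{"delta_pos":[0,2,0],"yaw":0},{"delta_pos":[0,2,0],"yaw":0},{"delta_pos":[0,2,0],"yaw":0},{"delta_pos":[0,2,0],"yaw":0},{"delta_pos":[0,2,0],"yaw":0},{"delta_pos":[0,2,0],"yaw":0},{"delta_pos":[0,2,0],"yaw":0},{"delta_pos":[0,2,0],"yaw":0}]' 255
python3 - <<'E'
from h import *
o=robot.get_obs()
# distance along tray y of TCP from contact-derived wall point
yt=np.array([.1305,.9914]); w=np.array([.5805,.0207])-20e-3*yt
print((o['tool_pos'][:2]-w)@yt)
E
```

```text
time: 27.7
tool_pos: [0.6102, 0.2266, 0.0579]
ee_rot: [-1.57, -0.006, -0.132]
wrist_force: [8.8, -0.3, -5.0]
width: 0.0237
0.22804615127187525
```

```bash
python3 -m handwheel '[{"delta_pos":[1.5,0,0],"yaw":0},{"delta_pos":[3,-1,0],"yaw":0},{"delta_pos":[3,-1,0],"yaw":0}]'; python3 -c "
from h import *; print(robot.get_obs()['wrist_torque'])"; python3 -m handwheel '[{"delta_pos":[0,0,-5],"yaw":0},{"delta_pos":[0,0,-10],"yaw":0},{"delta_pos":[0,0,-15],"yaw":0},{"delta_pos":[0,0,-20],"yaw":0},{"delta_pos":[0,0,-20],"yaw":0}]'
```

```text
time: 28.0
tool_pos: [0.6102, 0.2266, 0.0579]
ee_rot: [-1.571, 0.0, -0.131]
wrist_force: [2.4, 0.5, -5.1]
width: 0.0237
[ 0.05907131 -1.01035576 -0.09625019]
time: 28.5
tool_pos: [0.6076, 0.2072, 0.0579]
ee_rot: [-1.57, -0.0, -0.131]
wrist_force: [3.8, 1.8, -8.0]
width: 0.0236
```

```bash
python3 -m handwheel '[{"delta_pos":[0,1,-8],"yaw":0},{"delta_pos":[0.5,1,-16],"yaw":0},{"delta_pos":[0.5,1,-24],"yaw":0},{"delta_pos":[0.5,1,-32],"yaw":0},{"delta_pos":[0.5,1,-40],"yaw":0},{"delta_pos":[0.5,1,-40],"yaw":0},{"delta_pos":[0.5,1,-40],"yaw":0}]'
python3 - <<'E'
from h import *
o=robot.get_obs()
yt=np.array([.1326,.9912]); w=np.array([.5805,.0207])-20e-3*yt
print((o['tool_pos'][:2]-w)@yt-.036, o['wrist_force'])
snap('scene','s10')
b=cv2.imread('pics/s10.png')[120:300,280:520]
cv2.imwrite('pics/z13.png',cv2.resize(b,None,fx=3,fy=3,interpolation=cv2.INTER_CUBIC))
E
```

```text
time: 29.2
tool_pos: [0.6022, 0.1672, 0.0579]
ee_rot: [-1.571, 0.001, -0.131]
wrist_force: [-1.4, 0.8, -3.5]
width: 0.0241
0.1320491124401767 [-1.43741198  0.78615806 -3.54250348]
```

View pics/z13.png

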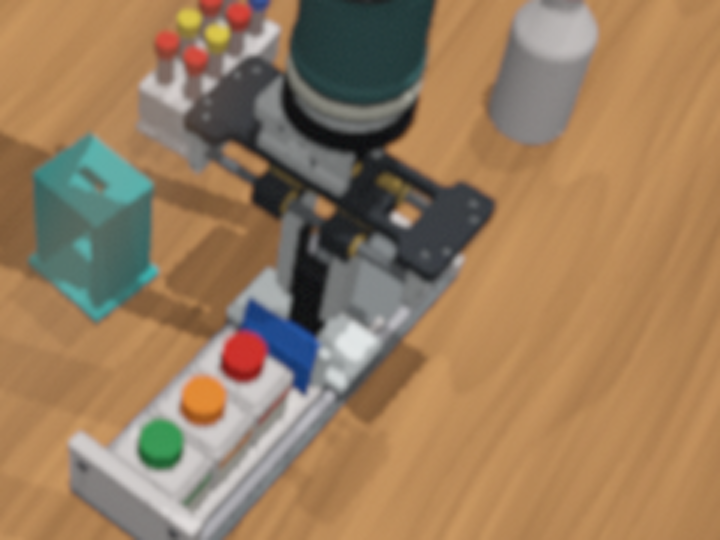

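```bash
python3 -m handwheel '[{"delta_pos":[0,0,-2],"yaw":0},{"delta_pos":[0,0,-4],"yaw":0},{"delta_pos":[0,0,-6],"yaw":0},{"delta_pos":[0,0,-8],"yaw":0},{"delta_pos":[0,0,-8],"yaw":0}]';python3 -m handwheel '[{"delta_pos":[0,0,-1],"yaw":0},{"delta_pos":[0,0,-2],"yaw":0},{"delta_pos":[0,0,-2],"yaw":0}]';python3 -m handwheel '[{"delta_pos":[0,0,-1],"yaw":0},{"delta_pos":[0,0,-2],"yaw":0},{"delta_pos":[0,0,-2],"yaw":0}]';python3 -m handwheel '[{"delta_pos":[0,0,-1],"yaw":0},{"delta_pos":[0,0,-2],"yaw":0},{"delta_pos":[0,0,-2],"yaw":0}]'
```

```text
time: 29.75
tool_pos: [0.6013, 0.1602, 0.0579]
ee_rot: [-1.569, 0.001, -0.13]
wrist_force: [-0.7, 5.2, -3.3]
width: 0.0237
time: 30.05
tool_pos: [0.601, 0.1581, 0.0579]
ee_rot: [-1.57, 0.001, -0.13]
wrist_force: [-1.2, 3.8, -2.4]
width: 0.0237
time: 30.35
tool_pos: [0.6007, 0.1561, 0.0579]
ee_rot: [-1.57, 0.001, -0.13]
wrist_force: [-1.6, 4.0, -3.7]
width: 0.0239
time: 30.65
tool_pos: [0.6005, 0.1542, 0.0579]
ee_rot: [-1.57, 0.001, -0.131]
wrist_force: [-0.7, 5.6, -3.5]
width: 0.0238
```

```bash
python3 -m handwheel '[{"delta_pos":[0,0,-1],"yaw":0},{"delta_pos":[0,0,-1],"yaw":0}]';python3 -m handwheel '[{"delta_pos":[0,0,-1],"yaw":0},{"delta_pos":[0,0,-1],"yaw":0}]';python3 -m handwheel '[{"delta_pos":[0,0,-1],"yaw":0},{"delta_pos":[0,0,-1],"yaw":0}]';python3 -m handwheel '[{"delta_pos":[0,0,-1],"yaw":0},{"delta_pos":[0,0,-1],"yaw":0}]'
```

```text
time: 30.85
tool_pos: [0.6003, 0.1532, 0.0579]
ee_rot: [-1.57, 0.001, -0.13]
wrist_force: [-1.0, 4.9, -4.0]
width: 0.0239
time: 31.05
tool_pos: [0.6002, 0.1524, 0.0579]
ee_rot: [-1.569, 0.001, -0.13]
wrist_force: [-0.8, 5.7, -3.5]
width: 0.0237
time: 31.25
tool_pos: [0.6001, 0.1517, 0.0579]
ee_rot: [-1.569, 0.001, -0.13]
wrist_force: [-0.8, 6.5, -3.7]
width: 0.0237
time: 31.45
tool_pos: [0.6, 0.151, 0.0579]
ee_rot: [-1.568, 0.001, -0.13]
wrist_force: [-0.3, 7.3, -3.5]
width: 0.0237
```

```bash
for i in 1; do python3 -m handwheel '[{"delta_pos":[0,0,-1],"yaw":0},{"delta_pos":[0,0,-1],"yaw":0}]';done; python3 -m handwheel '[{"delta_pos":[0,0,-1],"yaw":0},{"delta_pos":[0,0,-1],"yaw":0}]';python3 -m handwheel '[{"delta_pos":[0,0,-1],"yaw":0},{"delta_pos":[0,0,-1],"yaw":0}]';python3 -m handwheel '[{"delta_pos":[0,0,-1],"yaw":0},{"delta_pos":[0,0,-1],"yaw":0}]'
```

```text
time: 31.65
tool_pos: [0.5999, 0.1502, 0.0579]
ee_rot: [-1.568, 0.001, -0.13]
wrist_force: [-0.2, 7.5, -4.5]
width: 0.0237
time: 31.85
tool_pos: [0.5998, 0.1496, 0.0579]
ee_rot: [-1.567, 0.001, -0.13]
wrist_force: [0.0, 7.5, -3.5]
width: 0.0241
time: 32.05
tool_pos: [0.5997, 0.1488, 0.0579]
ee_rot: [-1.567, 0.001, -0.13]
wrist_force: [0.2, 9.7, -3.6]
width: 0.0238
time: 32.25
tool_pos: [0.5996, 0.1482, 0.0579]
ee_rot: [-1.566, 0.001, -0.13]
wrist_force: [0.5, 9.6, -3.9]
width: 0.0237
```

```bash
python3 -m handwheel '[{"delta_pos":[0,0,-1],"yaw":0},{"delta_pos":[0,0,-1],"yaw":0}]';python3 -m handwheel '[{"delta_pos":[0,0,-1],"yaw":0},{"delta_pos":[0,0,-1],"yaw":0}]'
```

```text
time: 32.45
tool_pos: [0.5996, 0.1481, 0.0579]
ee_rot: [-1.564, 0.001, -0.13]
wrist_force: [1.1, 12.0, -5.1]
width: 0.0239
time: 32.65
tool_pos: [0.5996, 0.1481, 0.0579]
ee_rot: [-1.563, 0.001, -0.129]
wrist_force: [2.3, 14.5, -4.8]
width: 0.0234
```

The hard stop is at TCP y = 0.1481 (pad bottomed, 5 mm). First contact came at about 0.153, which agrees. I'm backing off to a free gap of about 4.3 mm, TCP y ≈ 0.1573.

```bash
python3 -m handwheel '[{"delta_pos":[0,0,4],"yaw":0},{"delta_pos":[0,0,8],"yaw":0},{"delta_pos":[0,0,11],"yaw":0},{"delta_pos":[0,0,12],"yaw":0},{"delta_pos":[0,0,12],"yaw":0},{"delta_pos":[0,0,12],"yaw":0}]'
```

```text
time: 33.25
tool_pos: [0.6003, 0.1533, 0.0579]
ee_rot: [-1.574, 0.002, -0.132]
wrist_force: [-3.9, -4.3, -0.3]
width: 0.0239
```

```bash
python3 -m handwheel '[{"delta_pos":[0,0,2],"yaw":0},{"delta_pos":[0,0,4],"yaw":0},{"delta_pos":[0,0,4],"yaw":0},{"delta_pos":[0,0,4],"yaw":0}]'
```

```text
time: 33.65
tool_pos: [0.6008, 0.1571, 0.0579]
ee_rot: [-1.575, 0.002, -0.132]
wrist_force: [-4.8, -3.6, -0.6]
width: 0.0237
```

```bash
python3 -m handwheel '[{"delta_pos":[-1,0,-1],"yaw":0},{"delta_pos":[-2,0,-2],"yaw":0},{"delta_pos":[-2,0,-2],"yaw":0}]'
```

```text
time: 33.95
tool_pos: [0.6008, 0.1571, 0.0579]
ee_rot: [-1.571, -0.003, -0.131]
wrist_force: [4.9, 0.8, -4.7]
width: 0.0239
```

```bash
python3 -m handwheel '[{"delta_pos":[1,1,0],"yaw":0},{"delta_pos":[1,1,0],"yaw":0}]'; python3 -m handwheel '[{"delta_pos":[0,0,0],"yaw":0},{"delta_pos":[0,0,0],"yaw":0},{"delta_pos":[0,0,0],"yaw":0},{"delta_pos":[0,0,0],"yaw":0},{"delta_pos":[0,0,0],"yaw":0}]' 0; python3 -m handwheel '[{"delta_pos":[0,-20,0],"yaw":0},{"delta_pos":[0,-50,0],"yaw":0},{"delta_pos":[0,-90,0],"yaw":0},{"delta_pos":[0,-130,0],"yaw":0},{"delta_pos":[0,-140,0],"yaw":0}]'
python3 - <<'E'
from h import *
for n in('top','scene'): snap(n,n+'11')
b=cv2.imread('pics/scene11.png')[180:310,300:440]
cv2.imwrite('pics/z14.png',cv2.resize(b,None,fx=4.5,fy=4.5,interpolation=cv2.INTER_CUBIC))
E
```

```text
time: 34.15
tool_pos: [0.6008, 0.1571, 0.0579]
ee_rot: [-1.571, -0.001, -0.131]
wrist_force: [0.2, -0.5, 1.3]
width: 0.024
time: 34.65
tool_pos: [0.6005, 0.1574, 0.0569]
ee_rot: [-1.571, -0.0, -0.131]
wrist_force: [0.3, 0.2, 0.5]
width: 0.0607
time: 35.15
tool_pos: [0.6028, 0.1578, 0.2034]
ee_rot: [-1.568, -0.01, -0.131]
wrist_force: [0.3, -0.0, 0.2]
width: 0.0935
```

View pics/z14.png

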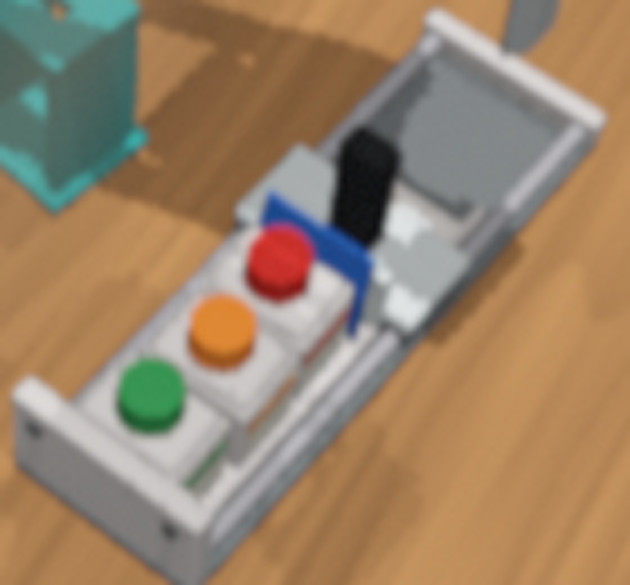

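View pics/top11.png

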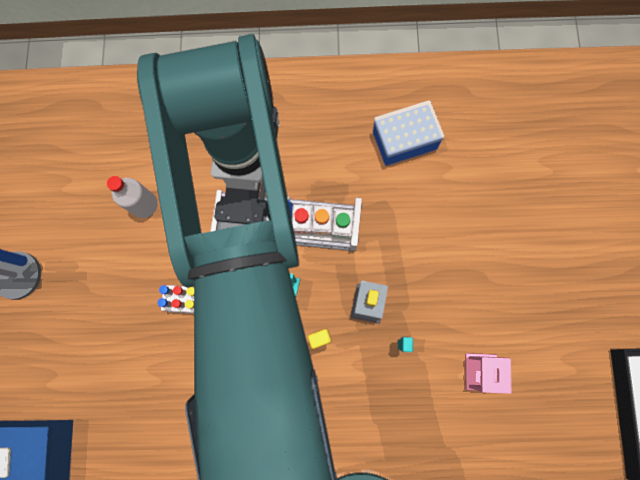

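Run:
```python
from h import *
s=snap('top'); im=s['image']; h=cv2.cvtColor(im,cv2.COLOR_RGB2HSV)
sub=(slice(270,330),slice(345,395))
m=cv2.inRange(h,(15,150,80),(35,255,255))
mm=np.zeros_like(m); mm[285:310,362:385]=m[285:310,362:385]
def und(pts,z): return np.array([onz(s,*p,z)[:2] for p in pts])
def rect(mask,z):
    c=max(cv2.findContours(mask,cv2.RETR_EXTERNAL,cv2.CHAIN_APPROX_NONE)[0],key=cv2.contourArea)[:,0].astype(float)
    return cv2.minAreaRect((und(c,z)*1000).astype(np.float32))
m2=cv2.inRange(h,(22,150,170),(35,255,255)); k=np.zeros_like(m2); k[285:310,362:385]=m2[285:310,362:385]
print('handle all',rect(mm,.14),'bright',rect(k,.14))
print(im[310,365],im[318,372],h[310,365],h[290,365],h[300,385])
g=cv2.inRange(h,(95,20,110),(125,120,200)); gg=np.zeros_like(g); gg[275:330,345:395]=g[275:330,345:395]; gg|=mm
print('rack',rect(gg,.1))
crop=im[275:330,345:395,::-1]
cv2.imwrite('pics/z15.png',np.hstack([cv2.resize(crop,None,fx=7,fy=7,interpolation=cv2.INTER_CUBIC),cv2.cvtColor(cv2.resize(gg[275:330,345:395],None,fx=7,fy=7,interpolation=0),cv2.COLOR_GRAY2BGR)]))
```

```text
handle all ((419.2882385253906, -26.930622100830078), (16.986557006835938, 26.267179489135742), 77.01622009277344) bright ((420.0976867675781, -27.307903289794922), (16.607267379760742, 24.65789222717285), 76.36265563964844)
[170 177 183] [67 70 72] [104  18 183] [101  20 182] [  9  52 177]
rack ((419.94183349609375, -24.53693389892578), (52.59505081176758, 59.061668395996094), 76.97406005859375)
```

View pics/z15.png

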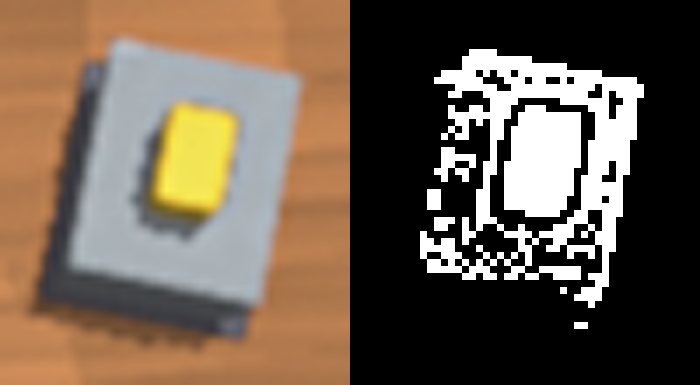

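The handle measures 26 × 17 mm at (0.420, -0.027) with its x axis at -13.5°, lying along the grey rack. It is the small yellow feeler. I'll pinch it across its 18 mm, so its thickness position in the grip is known.

```bash
python3 d.py .420 -.0272 .2 76.5
```

```text
delta [-155.    -3.2 -206.5] yaw -1.466 t 35.3 rot [-90.   -0.   -7.5]
```

```bash
python3 -m handwheel '[{"delta_pos":[-8,-3,-10],"yaw":-0.05},{"delta_pos":[-20,-3,-28],"yaw":-0.18},{"delta_pos":[-36,-3,-48],"yaw":-0.32},{"delta_pos":[-52,-3,-70],"yaw":-0.46},{"delta_pos":[-68,-3,-90],"yaw":-0.6},{"delta_pos":[-84,-3,-112],"yaw":-0.74},{"delta_pos":[-100,-3,-133],"yaw":-0.88},{"delta_pos":[-116,-3,-155],"yaw":-1.02},{"delta_pos":[-130,-3,-175],"yaw":-1.16},{"delta_pos":[-142,-3,-190],"yaw":-1.3},{"delta_pos":[-151,-3,-201],"yaw":-1.42},{"delta_pos":[-155,-3,-206],"yaw":-1.466}]' 0
python3 -m handwheel '[{"delta_pos":[0,0,0],"yaw":0},{"delta_pos":[0,0,0],"yaw":0}]'; python3 d.py .420 -.0272 .107 76.5
python3 - <<'E'
from h import *
for n in('top','scene'): snap(n,n+'12')
b=cv2.imread('pics/scene12.png')[130:310,140:380]
cv2.imwrite('pics/z16.png',cv2.resize(b,None,fx=3,fy=3,interpolation=cv2.INTER_CUBIC))
E
```

```text
time: 36.5
tool_pos: [0.4177, -0.0272, 0.1968]
ee_rot: [-1.565, 0.001, 1.337]
wrist_force: [0.1, -0.1, 0.6]
width: 0.0939
time: 36.7
tool_pos: [0.4191, -0.0264, 0.198]
ee_rot: [-1.567, -0.0, 1.334]
wrist_force: [0.6, -0.2, 0.4]
width: 0.0941
delta [-0.5 91.  -1.3] yaw -0.002 t 36.7 rot [-89.8  -0.   76.4]
```

View pics/z16.png

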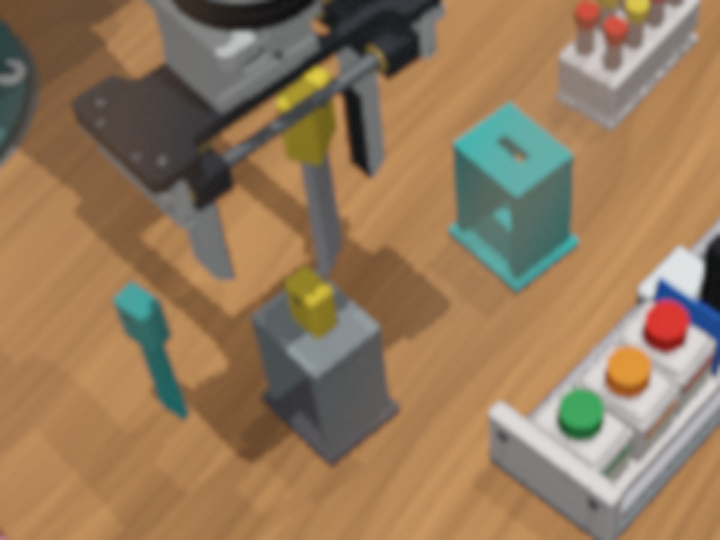

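The handle (crop 312,300) is centred below the fingers, and the big yellow look-alike stands clear behind. I'll descend.

```bash
python3 -m handwheel '[{"delta_pos":[0,20,-1],"yaw":0},{"delta_pos":[0,45,-1],"yaw":0},{"delta_pos":[0,70,-1],"yaw":0},{"delta_pos":[0,85,-1],"yaw":0},{"delta_pos":[0,90,-1],"yaw":0},{"delta_pos":[0,90,-1],"yaw":0},{"delta_pos":[0,90,-1],"yaw":0}]' 0
python3 - <<'E'
from h import *
for n in('top','scene'): snap(n,n+'13')
b=cv2.imread('pics/scene13.png')[130:310,140:380]
cv2.imwrite('pics/z17.png',cv2.resize(b,None,fx=3,fy=3,interpolation=cv2.INTER_CUBIC))
E
```

```text
time: 37.5
tool_pos: [0.4216, -0.0269, 0.1108]
ee_rot: [-1.572, 0.0, 1.335]
wrist_force: [-0.2, 0.0, -0.2]
width: 0.0938
```

View pics/z17.png

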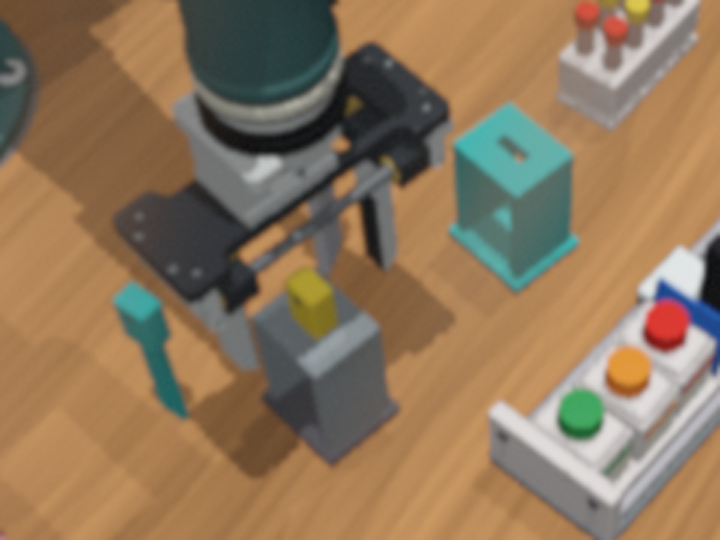

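```bash
python3 -m handwheel '[{"delta_pos":[0,2,1],"yaw":0},{"delta_pos":[0,3,1.5],"yaw":0},{"delta_pos":[0,3,1.5],"yaw":0}]' 0; python3 -m handwheel '[{"delta_pos":[0,0,0],"yaw":0},{"delta_pos":[0,0,0],"yaw":0},{"delta_pos":[0,0,0],"yaw":0},{"delta_pos":[0,0,0],"yaw":0},{"delta_pos":[0,0,0],"yaw":0},{"delta_pos":[0,0,0],"yaw":0},{"delta_pos":[0,0,0],"yaw":0},{"delta_pos":[0,0,0],"yaw":0},{"delta_pos":[0,0,0],"yaw":0},{"delta_pos":[0,0,0],"yaw":0},{"delta_pos":[0,0,0],"yaw":0},{"delta_pos":[0,0,0],"yaw":0}]' 255;  python3 -c "
from h import *; o=robot.get_obs();print(o['wrist_torque'],o['tool_pos'])"
```

```text
time: 37.9
tool_pos: [0.4193, -0.0266, 0.107]
ee_rot: [-1.571, 0.0, 1.335]
wrist_force: [0.3, 0.2, 0.2]
width: 0.094
time: 39.1
tool_pos: [0.4194, -0.0267, 0.107]
ee_rot: [-1.571, 0.0, 1.335]
wrist_force: [-0.8, -0.2, 0.1]
width: 0.018
[-0.04339066 -0.09501258  0.02254841] [ 0.41941749 -0.02668109  0.10699463]
```

```bash
python3 -m handwheel '[{"delta_pos":[0,-10,0],"yaw":0},{"delta_pos":[0,-35,0],"yaw":0},{"delta_pos":[0,-65,0],"yaw":0},{"delta_pos":[0,-95,0],"yaw":0},{"delta_pos":[0,-120,0],"yaw":0},{"delta_pos":[0,-125,0],"yaw":0},{"delta_pos":[0,-125,0],"yaw":0}]'
python3 d.py .595 .1232 .22 82.4
```

```text
time: 39.8
tool_pos: [0.4199, -0.0266, 0.2328]
ee_rot: [-1.573, -0.0, 1.335]
wrist_force: [0.6, -0.2, -2.1]
width: 0.0181
delta [ 186.5   13.1 -135.3] yaw -0.103 t 39.8 rot [-90.1  -0.   76.5]
```

```bash
python3 -m handwheel '[{"delta_pos":[12,0,-9],"yaw":0},{"delta_pos":[35,0,-26],"yaw":-0.02},{"delta_pos":[62,0,-45],"yaw":-0.04},{"delta_pos":[90,0,-65],"yaw":-0.06},{"delta_pos":[118,5,-86],"yaw":-0.08},{"delta_pos":[145,10,-106],"yaw":-0.1},{"delta_pos":[170,13,-124],"yaw":-0.103},{"delta_pos":[183,13,-133],"yaw":-0.103},{"delta_pos":[186.5,13,-135],"yaw":-0.103},{"delta_pos":[186.5,13,-135],"yaw":-0.103},{"delta_pos":[186.5,13,-135],"yaw":-0.103}]'
python3 d.py .595 .1232 .175 82.4
python3 - <<'E'
from h import *
for n in('top','scene'): snap(n,n+'14')
b=cv2.imread('pics/scene14.png')[130:310,260:500]
cv2.imwrite('pics/z18.png',cv2.resize(b,None,fx=3,fy=3,interpolation=cv2.INTER_CUBIC))
E
```

```text
time: 40.9
tool_pos: [0.5937, 0.123, 0.2182]
ee_rot: [-1.569, 0.001, 1.438]
wrist_force: [-0.4, 0.0, -1.3]
width: 0.0177
delta [ 0.4 43.2 -1.4] yaw -0.0 t 40.9 rot [-89.9   0.   82.4]
```

View pics/z18.png

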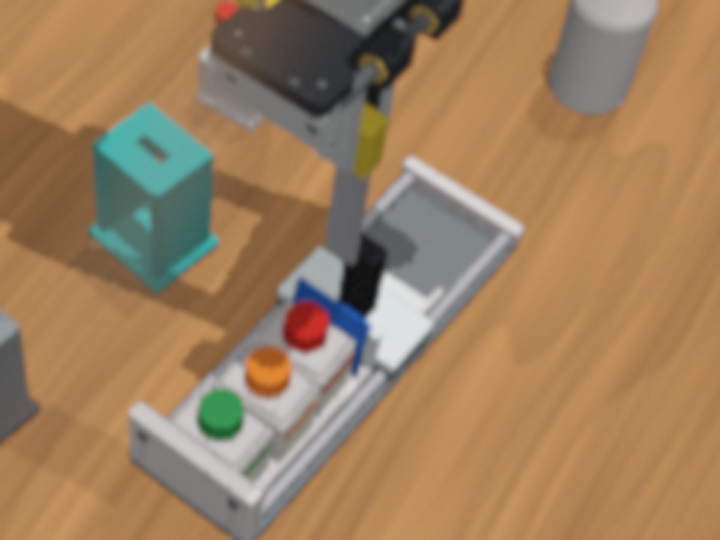

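The row is intact and the blade hangs plumb above the pad area (crop 347,250). I'll lower it to just above the lip and check.

```bash
python3 -m handwheel '[{"delta_pos":[0,15,-1],"yaw":0},{"delta_pos":[0,32,-1],"yaw":0},{"delta_pos":[0,42,-1],"yaw":0},{"delta_pos":[0,44,-1],"yaw":0},{"delta_pos":[0,44,-1],"yaw":0}]'
python3 - <<'E'
from h import *
for n in('top','scene'): snap(n,n+'15')
b=cv2.imread('pics/scene15.png')[180:280,320:430]
cv2.imwrite('pics/z19.png',cv2.resize(b,None,fx=6,fy=6,interpolation=cv2.INTER_CUBIC))
o=robot.get_obs(); p=o['tool_pos']; s=snap('scene')
print('tip proj crop',(proj(s,p-[0,0,.097])[0]-[320,180])*6)
yt=np.array([.1326,.9912]);xt=np.array([.9912,-.1326]);w=np.array([.5785,.0003])
for d,z in((.12,.06),(.124,.046),(.129,.066)):
    for x in(-.027,.027):
        q=w+yt*d+xt*x; print(d,x,((proj(s,[*q,z])[0]-[320,180])*6).round())
E
```

```text
time: 41.5
tool_pos: [0.5949, 0.1229, 0.1744]
ee_rot: [-1.57, 0.0, 1.438]
wrist_force: [-0.2, 0.2, -1.4]
width: 0.0177
tip proj crop [302.96391741 284.60428061]
0.12 -0.027 [220. 279.]
0.12 0.027 [358. 372.]
0.124 -0.027 [225. 295.]
0.124 0.027 [361. 388.]
0.129 -0.027 [239. 250.]
0.129 0.027 [377. 343.]
```

View pics/z19.png

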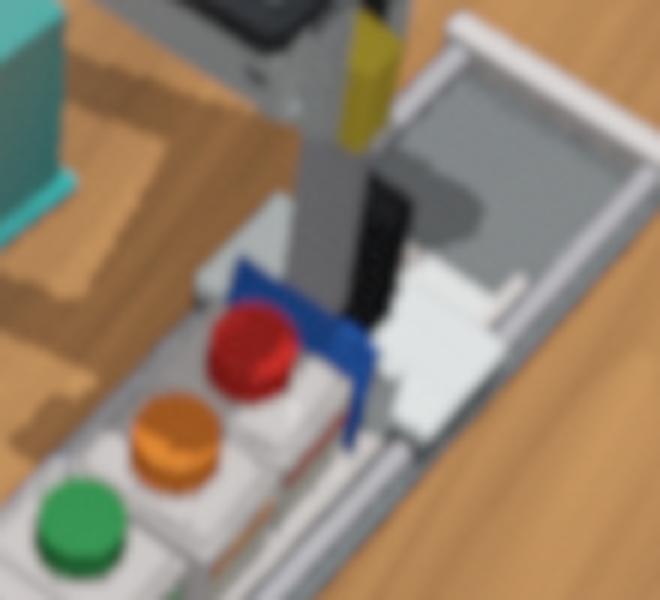

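```bash
python3 -m handwheel '[{"delta_pos":[0,3,0],"yaw":0},{"delta_pos":[0,6,0],"yaw":0},{"delta_pos":[0,9,0],"yaw":0},{"delta_pos":[0,9,0],"yaw":0}]';python3 -m handwheel '[{"delta_pos":[0,2,0],"yaw":0},{"delta_pos":[0,4,0],"yaw":0},{"delta_pos":[0,4,0],"yaw":0}]';python3 -m handwheel '[{"delta_pos":[0,2,0],"yaw":0},{"delta_pos":[0,4,0],"yaw":0},{"delta_pos":[0,4,0],"yaw":0}]'
```

```text
time: 42.05
tool_pos: [0.5949, 0.1231, 0.1651]
ee_rot: [-1.569, 0.0, 1.438]
wrist_force: [0.0, 0.4, -0.7]
width: 0.0174
time: 42.35
tool_pos: [0.595, 0.1231, 0.1615]
ee_rot: [-1.57, 0.0, 1.438]
wrist_force: [0.0, -0.2, -0.8]
width: 0.0178
time: 42.65
tool_pos: [0.5952, 0.1228, 0.1577]
ee_rot: [-1.571, 0.001, 1.438]
wrist_force: [0.0, -1.1, -1.3]
width: 0.018
```

```bash
python3 -m handwheel '[{"delta_pos":[0,1,0],"yaw":0},{"delta_pos":[-0.3,3,0],"yaw":0},{"delta_pos":[-0.3,3,0],"yaw":0}]';python3 -m handwheel '[{"delta_pos":[0,1,0],"yaw":0},{"delta_pos":[-0.3,3,0],"yaw":0},{"delta_pos":[-0.3,3,0],"yaw":0}]'
```

```text
time: 42.95
tool_pos: [0.5952, 0.1225, 0.1548]
ee_rot: [-1.571, 0.001, 1.438]
wrist_force: [-1.1, -1.1, -0.5]
width: 0.018
time: 43.25
tool_pos: [0.5952, 0.1223, 0.1518]
ee_rot: [-1.571, 0.001, 1.438]
wrist_force: [-0.1, -2.4, 0.8]
width: 0.0178
```

```bash
python3 -m handwheel '[{"delta_pos":[-0.2,1,0],"yaw":0},{"delta_pos":[-0.4,3,0],"yaw":0},{"delta_pos":[-0.4,3,0],"yaw":0}]';python3 -m handwheel '[{"delta_pos":[0,1,0],"yaw":0},{"delta_pos":[-0.3,3,0],"yaw":0},{"delta_pos":[-0.3,3,0],"yaw":0}]'; python3 -c "
from h import *; o=robot.get_obs();print(o['wrist_torque'])"
```

```text
time: 43.55
tool_pos: [0.5952, 0.1219, 0.1488]
ee_rot: [-1.571, 0.0, 1.438]
wrist_force: [1.4, -3.2, 0.6]
width: 0.018
time: 43.85
tool_pos: [0.5952, 0.1218, 0.146]
ee_rot: [-1.571, -0.0, 1.438]
wrist_force: [0.8, -1.0, 1.9]
width: 0.0177
[-0.38117214 -0.18233325  0.00920282]
```

```bash
python3 -m handwheel '[{"delta_pos":[0,2,0],"yaw":0},{"delta_pos":[0,4,0],"yaw":0},{"delta_pos":[0,4,0],"yaw":0}]';python3 -m handwheel '[{"delta_pos":[0,2,0],"yaw":0},{"delta_pos":[0,4,0],"yaw":0},{"delta_pos":[0,4,0],"yaw":0}]';python3 -m handwheel '[{"delta_pos":[0,2,0],"yaw":0},{"delta_pos":[0,4,0],"yaw":0},{"delta_pos":[0,4,0],"yaw":0}]'
```

```text
time: 44.15
tool_pos: [0.5953, 0.1218, 0.1421]
ee_rot: [-1.572, 0.0, 1.438]
wrist_force: [0.6, -1.6, 3.3]
width: 0.018
time: 44.45
tool_pos: [0.5951, 0.1217, 0.1374]
ee_rot: [-1.571, 0.0, 1.438]
wrist_force: [0.1, -2.2, 1.7]
width: 0.0179
time: 44.75
tool_pos: [0.5948, 0.1217, 0.1332]
ee_rot: [-1.57, 0.0, 1.438]
wrist_force: [0.1, -3.3, 1.5]
width: 0.0176
```

```bash
python3 -m handwheel '[{"delta_pos":[-0.5,2,0],"yaw":0},{"delta_pos":[-0.7,4,0],"yaw":0},{"delta_pos":[-0.7,4,0],"yaw":0}]';python3 -m handwheel '[{"delta_pos":[-0.2,2,0],"yaw":0},{"delta_pos":[-0.3,5,0],"yaw":0},{"delta_pos":[-0.3,5,0],"yaw":0}]';python3 -m handwheel '[{"delta_pos":[0,2,0],"yaw":0},{"delta_pos":[0,5,0],"yaw":0},{"delta_pos":[0,5,0],"yaw":0}]'
```

```text
time: 45.05
tool_pos: [0.5949, 0.1215, 0.1296]
ee_rot: [-1.571, -0.001, 1.438]
wrist_force: [-0.1, -1.0, 2.2]
width: 0.0178
time: 45.35
tool_pos: [0.5951, 0.1211, 0.1247]
ee_rot: [-1.571, -0.0, 1.438]
wrist_force: [0.7, -1.0, 3.2]
width: 0.0177
time: 45.65
tool_pos: [0.595, 0.121, 0.1193]
ee_rot: [-1.571, -0.0, 1.438]
wrist_force: [0.2, 0.4, 1.8]
width: 0.0178
```

```bash
python3 -m handwheel '[{"delta_pos":[0,2,0],"yaw":0},{"delta_pos":[0,5,0],"yaw":0},{"delta_pos":[0,6,0],"yaw":0},{"delta_pos":[0,6,0],"yaw":0},{"delta_pos":[0,6,0],"yaw":0}]'; python3 -m handwheel '[{"delta_pos":[0,-1,0],"yaw":0},{"delta_pos":[0,-2,0],"yaw":0},{"delta_pos":[0,-2,0],"yaw":0},{"delta_pos":[0,-2,0],"yaw":0}]'
python3 - <<'E'
from h import *
for n in('top','scene'): snap(n,n+'16')
b=cv2.imread('pics/scene16.png')[180:310,290:430]
cv2.imwrite('pics/z20.png',cv2.resize(b,None,fx=4.5,fy=4.5,interpolation=cv2.INTER_CUBIC))
E
```

```text
time: 46.15
tool_pos: [0.5949, 0.121, 0.1136]
ee_rot: [-1.57, -0.0, 1.438]
wrist_force: [0.8, 1.5, 2.1]
width: 0.0178
time: 46.55
tool_pos: [0.5945, 0.1206, 0.1148]
ee_rot: [-1.569, 0.001, 1.438]
wrist_force: [1.4, 0.2, -3.9]
width: 0.0179
```

View pics/z20.png

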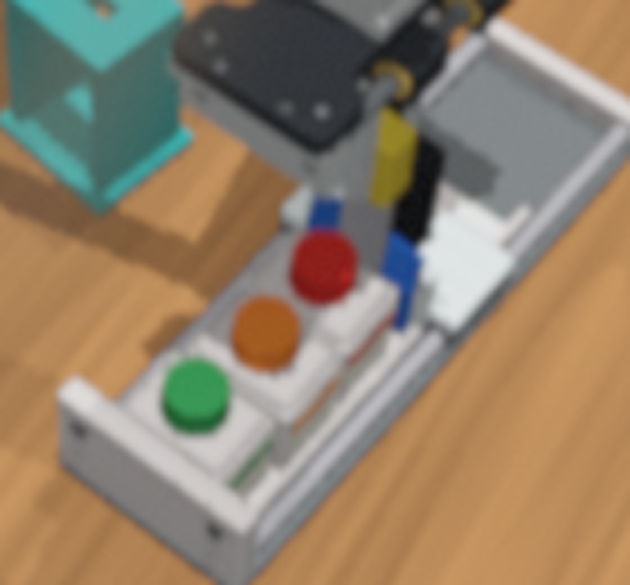

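The blade stands between the red bottle (crop 323,265) and the blue pad, tip about 9 mm above the lane floor. Drag is about 3 N each way with no side force, which is a light nip. I'll dwell briefly, then draw it out, leaning slightly towards the pad so the bottle is not lifted.

```bash
python3 -m handwheel '[{"delta_pos":[0,0.5,0],"yaw":0},{"delta_pos":[0,0.5,0],"yaw":0},{"delta_pos":[0,0.5,0],"yaw":0},{"delta_pos":[0,0.5,0],"yaw":0},{"delta_pos":[0,0.5,0],"yaw":0}]'; python3 -m handwheel '[{"delta_pos":[0.5,-3,0],"yaw":0},{"delta_pos":[0.5,-6,0],"yaw":0},{"delta_pos":[0.5,-9,0],"yaw":0},{"delta_pos":[0.5,-12,0],"yaw":0}]'; python3 -m handwheel '[{"delta_pos":[0,-3,0],"yaw":0},{"delta_pos":[0,-6,0],"yaw":0},{"delta_pos":[0,-9,0],"yaw":0},{"delta_pos":[0,-12,0],"yaw":0}]'
```

```text
time: 47.15
tool_pos: [0.5945, 0.1206, 0.1153]
ee_rot: [-1.57, 0.001, 1.438]
wrist_force: [-0.3, -1.2, -3.8]
width: 0.0179
time: 47.55
tool_pos: [0.5952, 0.1208, 0.1281]
ee_rot: [-1.571, 0.001, 1.438]
wrist_force: [-0.3, -2.8, -2.7]
width: 0.0181
time: 47.95
tool_pos: [0.595, 0.1211, 0.1397]
ee_rot: [-1.571, 0.0, 1.438]
wrist_force: [-0.7, -2.6, -4.0]
width: 0.018
```

```bash
python3 -m handwheel '[{"delta_pos":[0,-4,0],"yaw":0},{"delta_pos":[0,-8,0],"yaw":0},{"delta_pos":[0,-12,0],"yaw":0},{"delta_pos":[0,-16,0],"yaw":0},{"delta_pos":[0,-20,0],"yaw":0},{"delta_pos":[0,-30,0],"yaw":0},{"delta_pos":[0,-50,0],"yaw":0},{"delta_pos":[0,-75,0],"yaw":0},{"delta_pos":[0,-95,0],"yaw":0},{"delta_pos":[0,-98,0],"yaw":0}]'
python3 - <<'E'
from h import *
for n in('top','scene'): snap(n,n+'17')
b=cv2.imread('pics/scene17.png')[180:310,290:430]
cv2.imwrite('pics/z21.png',cv2.resize(b,None,fx=4.5,fy=4.5,interpolation=cv2.INTER_CUBIC))
E
python3 d.py .4194 -.0267 .237 76.49
```

```text
time: 48.95
tool_pos: [0.5966, 0.1219, 0.2421]
ee_rot: [-1.578, -0.002, 1.438]
wrist_force: [0.3, -0.0, -0.9]
width: 0.0179
delta [-170.3    1.1  154.9] yaw 0.103 t 49.05 rot [-90.1  -0.1  82.4]
```

View pics/z21.png

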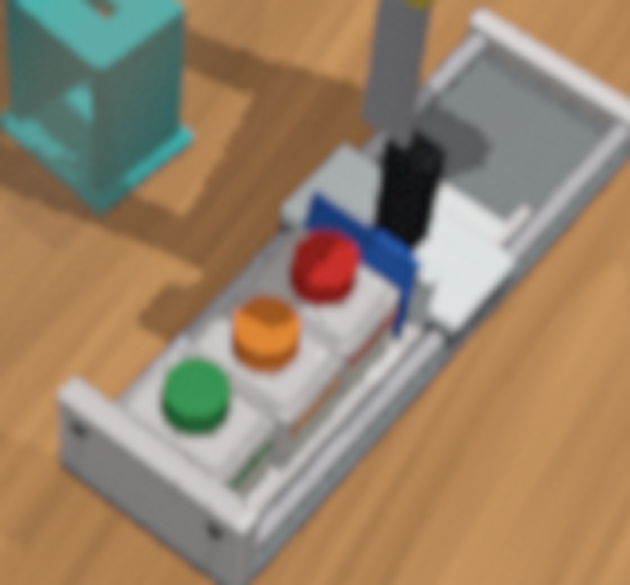

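The blade is out and the row is still closed up: caps at (196,393), (266,333), (325,267). Now back to the rack.

```bash
python3 -m handwheel '[{"delta_pos":[-10,0,9],"yaw":0},{"delta_pos":[-32,0,29],"yaw":0.02},{"delta_pos":[-58,0,53],"yaw":0.04},{"delta_pos":[-84,0,76],"yaw":0.06},{"delta_pos":[-110,0,100],"yaw":0.08},{"delta_pos":[-136,0,124],"yaw":0.1},{"delta_pos":[-156,0,142],"yaw":0.103},{"delta_pos":[-168,0,152],"yaw":0.103},{"delta_pos":[-170,0,155],"yaw":0.103},{"delta_pos":[-170,0,155],"yaw":0.103},{"delta_pos":[-170,0,155],"yaw":0.103},{"delta_pos":[-170,0,155],"yaw":0.103}]'
python3 d.py .4194 -.0267 .205 76.49
```

```text
time: 50.25
tool_pos: [0.4195, -0.0261, 0.2372]
ee_rot: [-1.57, -0.0, 1.336]
wrist_force: [1.0, 0.6, -1.5]
width: 0.0177
delta [-0.6 32.2 -0.1] yaw 0.001 t 50.25 rot [-90.   -0.   76.6]
```

```bash
python3 -m handwheel '[{"delta_pos":[-0.5,12,0],"yaw":0},{"delta_pos":[-0.5,24,0],"yaw":0},{"delta_pos":[-0.5,32,0],"yaw":0},{"delta_pos":[-0.5,32,0],"yaw":0},{"delta_pos":[-0.5,32,0],"yaw":0},{"delta_pos":[-0.5,32,0],"yaw":0}]'
python3 d.py .4194 -.0267 .190 76.49
python3 - <<'E'
from h import *
for n in('top','scene'): snap(n,n+'18')
b=cv2.imread('pics/scene18.png')[160:290,180:320]
cv2.imwrite('pics/z22.png',cv2.resize(b,None,fx=4.5,fy=4.5,interpolation=cv2.INTER_CUBIC))
E
```

```text
time: 50.85
tool_pos: [0.419, -0.0272, 0.2059]
ee_rot: [-1.572, 0.0, 1.335]
wrist_force: [0.3, 0.4, -1.3]
width: 0.0177
delta [ 0.6 15.9 -0.3] yaw -0.0 t 50.85 rot [-90.    0.   76.5]
```

View pics/z22.png

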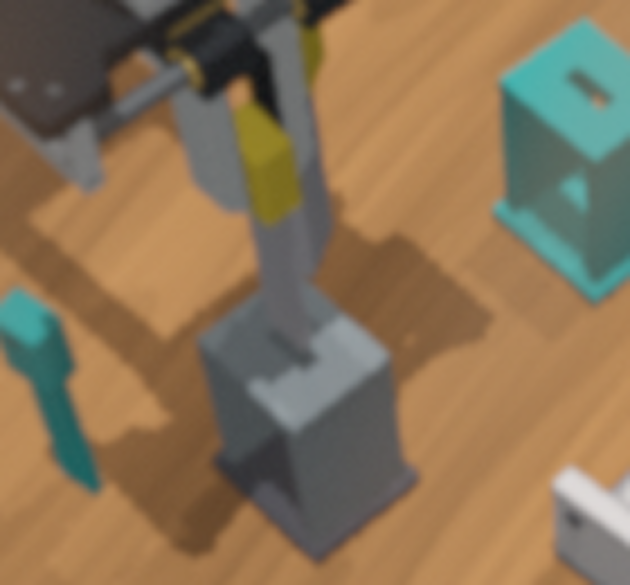

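The tip (crop 290,335) is right over the slot (295,350). I'll lower it by feel.

```bash
python3 -m handwheel '[{"delta_pos":[0.4,3,0],"yaw":0},{"delta_pos":[0.4,6,0],"yaw":0},{"delta_pos":[0.4,6,0],"yaw":0},{"delta_pos":[0.4,6,0],"yaw":0}]'; python3 -m handwheel '[{"delta_pos":[0,2,0],"yaw":0},{"delta_pos":[0,4,0],"yaw":0},{"delta_pos":[0,4,0],"yaw":0}]';python3 -m handwheel '[{"delta_pos":[0,2,0],"yaw":0},{"delta_pos":[0,4,0],"yaw":0},{"delta_pos":[0,4,0],"yaw":0}]'
```

```text
time: 51.35
tool_pos: [0.4187, -0.0267, 0.1993]
ee_rot: [-1.57, 0.0, 1.335]
wrist_force: [0.1, 0.1, -0.8]
width: 0.0182
time: 51.65
tool_pos: [0.4186, -0.0267, 0.1951]
ee_rot: [-1.57, 0.0, 1.335]
wrist_force: [-0.0, 0.6, -0.6]
width: 0.0174
time: 51.95
tool_pos: [0.4186, -0.0267, 0.1911]
ee_rot: [-1.57, 0.0, 1.335]
wrist_force: [0.8, -0.8, -0.5]
width: 0.0177
```

```bash
python3 -m handwheel '[{"delta_pos":[0,5,-0.5],"yaw":0},{"delta_pos":[0,12,-0.5],"yaw":0},{"delta_pos":[0,20,-0.5],"yaw":0},{"delta_pos":[0,28,-0.5],"yaw":0},{"delta_pos":[0,36,-0.5],"yaw":0},{"delta_pos":[0,40,-0.5],"yaw":0},{"delta_pos":[0,40,-0.5],"yaw":0}]'; python3 -m handwheel '[{"delta_pos":[0,8,0],"yaw":0},{"delta_pos":[0,16,0],"yaw":0},{"delta_pos":[0,24,0],"yaw":0},{"delta_pos":[0,30,0],"yaw":0},{"delta_pos":[0,34,0],"yaw":0},{"delta_pos":[0,36,0],"yaw":0},{"delta_pos":[0,36,0],"yaw":0}]'
```

```text
time: 52.65
tool_pos: [0.4188, -0.0267, 0.1505]
ee_rot: [-1.569, 0.0, 1.335]
wrist_force: [0.5, -0.3, -0.5]
width: 0.0179
time: 53.35
tool_pos: [0.4192, -0.0269, 0.1152]
ee_rot: [-1.57, 0.0, 1.335]
wrist_force: [-0.1, -0.3, -0.0]
width: 0.0181
```

```bash
python3 -m handwheel '[{"delta_pos":[0,3,0],"yaw":0},{"delta_pos":[0,6,0],"yaw":0},{"delta_pos":[0,8,0],"yaw":0},{"delta_pos":[0,8,0],"yaw":0}]'; python3 -m handwheel '[{"delta_pos":[0,0.7,0],"yaw":0},{"delta_pos":[0,0.7,0],"yaw":0}]'
```

```text
time: 53.75
tool_pos: [0.4192, -0.0269, 0.1072]
ee_rot: [-1.571, 0.0, 1.335]
wrist_force: [0.0, 0.3, -0.9]
width: 0.0173
time: 53.95
tool_pos: [0.4194, -0.0269, 0.107]
ee_rot: [-1.571, 0.0, 1.335]
wrist_force: [0.2, 0.4, 0.7]
width: 0.0179
```

It has seated at z = 0.107, its original height. I'll release and retreat upward.

```bash
python3 -m handwheel '[{"delta_pos":[0,0,0],"yaw":0},{"delta_pos":[0,0,0],"yaw":0},{"delta_pos":[0,0,0],"yaw":0},{"delta_pos":[0,0,0],"yaw":0},{"delta_pos":[0,0,0],"yaw":0},{"delta_pos":[0,0,0],"yaw":0},{"delta_pos":[0,0,0],"yaw":0}]' 0;  python3 -m handwheel '[{"delta_pos":[0,-15,0],"yaw":0},{"delta_pos":[0,-40,0],"yaw":0},{"delta_pos":[0,-70,0],"yaw":0},{"delta_pos":[0,-105,0],"yaw":0},{"delta_pos":[0,-135,0],"yaw":0},{"delta_pos":[0,-150,0],"yaw":0}]'
python3 d.py .25 -.40 .257 0
```

```text
time: 54.65
tool_pos: [0.4193, -0.0269, 0.1068]
ee_rot: [-1.571, 0.0, 1.335]
wrist_force: [0.5, -0.5, -0.4]
width: 0.0703
time: 55.25
tool_pos: [0.4203, -0.0271, 0.2599]
ee_rot: [-1.576, -0.0, 1.335]
wrist_force: [0.8, -0.3, -0.1]
width: 0.094
delta [-402.4    2.5   78.5] yaw 1.335 t 55.25 rot [-90.3  -0.   76.5]
```

```bash
python3 -m handwheel '[{"delta_pos":[-20,0,5],"yaw":0},{"delta_pos":[-55,0,10],"yaw":0},{"delta_pos":[-90,0,18],"yaw":0},{"delta_pos":[-125,0,25],"yaw":0},{"delta_pos":[-165,0,33],"yaw":0},{"delta_pos":[-205,0,40],"yaw":0},{"delta_pos":[-245,0,48],"yaw":0},{"delta_pos":[-280,0,55],"yaw":0},{"delta_pos":[-310,0,60],"yaw":0},{"delta_pos":[-330,0,65],"yaw":0},{"delta_pos":[-335,0,66],"yaw":0},{"delta_pos":[-335,0,66],"yaw":0}]'
python3 - <<'E'
from h import *
for n in('top','scene'): snap(n,n+'19')
a=cv2.imread('pics/top19.png'); b=cv2.imread('pics/scene19.png')
cv2.imwrite('pics/z23.png',cv2.resize(a[180:260,210:370],None,fx=5,fy=5,interpolation=cv2.INTER_CUBIC))
cv2.imwrite('pics/z24.png',cv2.resize(b[150:310,210:440],None,fx=3.4,fy=3.4,interpolation=cv2.INTER_CUBIC))
E
```

```text
time: 56.45
tool_pos: [0.2766, -0.3371, 0.2559]
ee_rot: [-1.57, -0.002, 1.334]
wrist_force: [2.0, -0.3, -0.3]
width: 0.0939
```

View pics/z23.png

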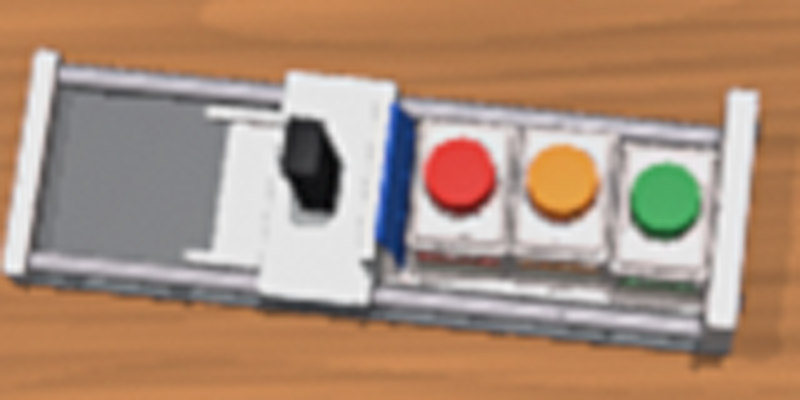

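View pics/z24.png

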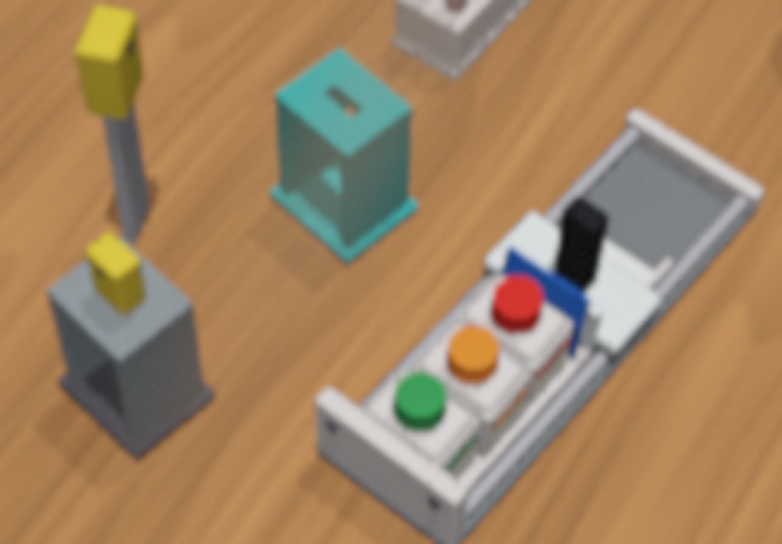

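View pics/top19.png

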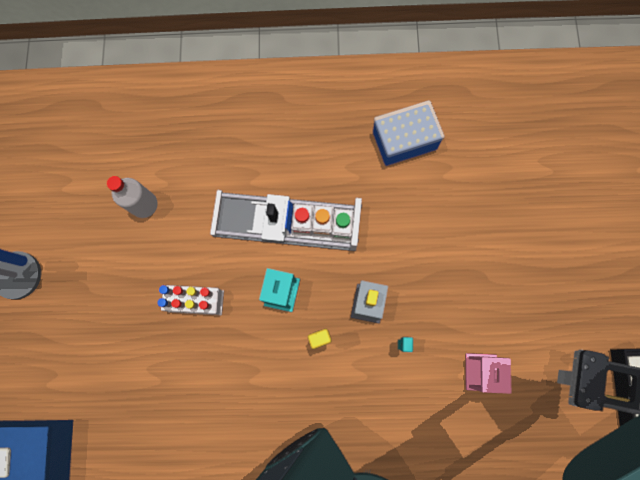

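Run:
```python
from h import *
np.set_printoptions(precision=4,suppress=True)
s=snap('top'); h=cv2.cvtColor(s['image'],cv2.COLOR_RGB2HSV)
yt=np.array([.1326,.9912]);xt=np.array([.9912,-.1326]);w=np.array([.5785,.0003])
for n,lo,hi in(('red',0,5),('orange',12,20),('green',60,85)):
    m=np.zeros(h.shape[:2],np.uint8); m[195:240,290:360]=cv2.inRange(h,(lo,150,130),(hi,255,255))[195:240,290:360]
    k,l,st,ce=cv2.connectedComponentsWithStats(m); i=1+st[1:,4].argmax()
    p=onz(s,*ce[i],.078)[:2]; print(n,st[i,4],p,'tray x,y from wall mm',(p-w)@xt*1e3,(p-w)@yt*1e3)
def c1(x,y): return (x+.5)/5-.5+210,(y+.5)/5-.5+180
# bottle top corners z .060 (crop px)
for n,pts in(('red',((421,122),(514,128),(504,255),(411,247))),('orange',((522,127),(612,138),(602,263),(510,256))),('green',((622,142),(716,152),(708,278),(612,272)))):
    Q=np.array([onz(s,*c1(*p),.06)[:2] for p in pts]); c=Q.mean(0)-w; e=Q[0]-Q[3]; e2=Q[1]-Q[2]
    print(n,c@xt*1e3,c@yt*1e3,'yaw',np.degrees([np.arctan2(v[1],v[0]) for v in(e,e2)]))
# lane centre from rods z .019, wall top
R=np.array([onz(s,*c1(*p),.019)[:2] for p in((410,105),(715,135),(380,300),(698,325))]); print('rods tray x',(R-w)@xt*1e3)
W=np.array([onz(s,*c1(*p),.063)[:2] for p in((730,92),(757,94),(737,328),(708,323))]); print('wall x',(W-w)@xt*1e3,'y',(W-w)@yt*1e3)
L=np.array([onz(s,*c1(*p),.066)[:2] for p in((393,103),(378,253))]); print('lip back y',(L-w)@yt*1e3)
m2=cv2.inRange(h,(22,150,170),(35,255,255)); k=np.zeros_like(m2); k[285:310,362:385]=m2[285:310,362:385]
c=max(cv2.findContours(k,cv2.RETR_EXTERNAL,cv2.CHAIN_APPROX_NONE)[0],key=cv2.contourArea)[:,0].astype(float)
print('handle',cv2.minAreaRect(np.array([onz(s,*p,.14)[:2]*1000 for p in c],np.float32)))
print(robot.get_obs()['time'])
```

```text
red 144 [0.5888 0.0974] tray x,y from wall mm -2.62154328200336 97.59035368794203
orange 144 [0.5845 0.058 ] tray x,y from wall mm -1.6869559809210808 57.99433769876835
green 20 [0.5817 0.0221] tray x,y from wall mm 0.25105166576301063 22.043594230790646
red -3.686566349279845 97.60393624137926 yaw [-5.1753 -5.5225]
orange -2.9672777262108485 58.538000345355385 yaw [-6.3447 -6.0309]
green -4.892759345143333 17.775374650015213 yaw [-5.907  -5.5867]
rods tray x [ 39.1429  39.014  -43.7412 -40.7876]
wall x [ 44.7759  45.0259 -49.1385 -48.3286] y [ -3.0687 -13.6995 -14.7901  -3.4743]
lip back y [128.2571 126.6965]
handle ((420.51934814453125, -26.892141342163086), (16.497852325439453, 24.58745765686035), 78.20368957519531)
56.6
```

The checks agree. Measured from the wall face, the bottle centres are at about 21, 62 and 101 mm, square to within about 2°. The handle is back within 0.6 mm of its first reading, the guide is as set, and the bystanders have not moved in the picture. Handing in.

```bash
python3 -c "
from bench import robot
print(robot.close_job())"
```

```text
the job is handed in; nothing more can be done
None
```

The job is handed in. All three bottles present (green, orange, red; no blue one) stand in a closed-up row from the end wall. I pushed each bottle home by feel, to about 9 N. I then squeezed the row with the guide until the pad bottomed, and backed the guide off to leave a free gap of about 4.1 mm. The small yellow feeler went down to about 9 mm above the lane floor with roughly 3 N of drag each way. I drew it out and hung it back in the grey rack at its original height.

The last pictures showed:
- **Row:** bottle centres are about 21, 62 and 101 mm from the wall, square to within about 2°, and no more than 3–4 mm off mid-lane.
- **Feeler:** its handle is within about 0.6 mm of where it first hung.
- **Bystanders:** they have not visibly moved.
- **Disagreements:** the camera and the contact readings differ by 2–3 mm along the tray. The camera also puts the pad lip about 1.4 mm farther out than the feel does, which would make the gap about 5.5 mm, right at the upper limit. I trusted the hard stop and the drag. The green cap's colour mask in the last picture caught only a few pixels, so I placed that bottle by its body corners instead.

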